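# Lock up the tool case

### The arm

A 6-joint arm with a two-finger parallel gripper is mounted at the origin on the work surface. World frame = base frame: x ahead of the robot, y to its left, z up, the work surface at z = 0. Lengths are in mm, angles in rad, forces in N, time in s.
With the tool pointing down it reaches from about 325 to 750 mm from the base axis. Payload 7.6 kg.
Tool frame: the origin (TCP) lies at the very end of the fingers, on their centre line; the grasp point (between the pads) lies 19 mm behind it; z points along the fingers, y is the direction in which the jaws open and shut (so a half turn about z gives the same grasp; the last joint's range is limited). The gripper opens to 85 mm and grips with 20 to 120 N. Pads are 22 mm wide; open, the fingers measure 114 mm over their backs; the gripper's body (76 mm by 85 mm) begins 54 mm behind the grasp point. The pads swing forward as they close: fully open they stand 13 mm farther back than shut.
Start: joints at [-1.177, 0.052, 1.401, -0, 1.689, -0.07], TCP at [234.885, -469.547, 231.323] pointing down, gripper open.
Joint ranges: [-2.9, 2.9], [-0.91, 2.17], [0.12, 2.37], [-1.06, 4.2], [0.26, 2.73], [-2.93, 2.93]. Speed limits (rad/s): [2.57, 2.57, 3.01, 3.14, 3.14, 3.14].

### API

Orientations are given as a rotation vector (axis times angle).
In Python, from cell import env, eyes gives the robot as it stands. The module is installed in compiled form; this text tells all that it offers.
- The arm moves only by the tool send_rows, never from a script. Its argument "motion" is a list of rows, each an object with "fingers": the opening, from 0 (shut) to 1 (fully open); "linear": the shift along the tool's x, y, z in m, a list of three; "rot": the turn, a rotation vector about the tool's x, y, z in degrees, a list of three. In form: [{"fingers": fingers, "linear": [dx, dy, dz], "rot": [ax, ay, az]}, ...]. A call has 1 to 5 rows; each row shifts and turns the commanded pose from where the row before left it, along the tool's axes as they then stand; what a row does not reach is not made up. A row lasts 1/10 s, in which the tool goes at most 50 mm and 8.59 degrees, less where a joint would pass 70% of its speed; a pose out of reach is approached as far as the arm can. A call with a gripper value outside its range is refused whole. The fingers move at their own pace and stop on an object; the grip force is fixed at half the most. Time passes only in rows, so rows that do not move let the fingers close. It gives the time, the measured TCP pose, the force and the opening at its end, in the units of the state.
- env.sense(): the state, without advancing time (a new reading comes with each control period).
- eyes.capture(name): name is "side" or "top"; returns the picture (420x560x3 uint8, red, green, blue); there is no depth.
- eyes.camera_info(name): a dict with "camera_matrix" (3x3 intrinsics, pixels), "D" ([k1, k2, p1, p2, k3] as OpenCV has them; the pictures are not rectified), "R" (3x3) and "t" (3): a world point X has camera coordinates R X + t. Camera axes: x right, y down, z forward; pixel columns grow to the right and rows downward; lengths in mm; the calibration is good to about 2 mm. A picture is of the moment at which its call begins. camera_info takes no time and is no camera call.
- env.job_done(): hands the job in, once; it reports no verdict.
The state is a dict: "time_s": time; "joint_positions": joint angles; "qd": joint speeds; "tau": joint torques, N m; "tool_pos": TCP position; "orientation": TCP orientation; "ft_force": force on the tool from outside, world axes, zero at the start; "wrist_torque": the same for the moment, N m; "gripper_width": opening from 0.0 (shut) to 1.0 (fully open).
Only numpy, scipy, OpenCV 4.12 (cv2) and the standard library are available. Lean on these libraries where they do the work, as an engineer would, in place of code of your own. Each camera call takes 0.05 s, during which the arm holds its last target.

### The job

Lock up the grey tool case: swing its hasp over until it lies flat on the lid around the lock barrel, then take the key with the flat paddle handle from the wooden rack, push it fully home in the lock's slot and turn it clockwise up to its stop, so that its blade and paddle lie level along the lid. Leave the key in the lock, let go of it, and leave everything else on the bench where it is.

Things in the scene. Friction and masses are not known exactly. Their poses are not given: they have to be found in the camera images.
- case: grey sheet-steel tool case, fixed, 300 mm wide (y), 240 mm deep (x), 50 mm high in front (towards the robot) and 162 mm at the back: its lid slopes up away from the robot at 25 degrees. Origin: centre of its underside
- lock (a point): centre of the face of the lock plug in the lid: a steel barrel 50 mm across stands 14 mm proud of the lid, a round plug 44 mm across sits flush in it with a slot 17.5 x 8.5 mm, 34 mm deep, through its centre. Axes (they do not turn with the plug): z out of the lid, square to it; x up the slope; y level along the lid, to the left
- slot_floor (a point): floor of the slot on the lock's axis, 34 mm below lock, same axes. At the start the slot's length points up the slope (x) or anywhere up to 46 degrees clockwise of it, seen facing the lid; which must be seen or felt. The plug is stiff (0.12 N m) and turns clockwise to a stop where the slot's length lies level, along y (within 2 degrees)
- hasp (a joint): hinge of the hasp, rad: 0 = shut, flat on the lid with its round window around the barrel; pi/2 = standing square to the lid. Stiff: it stays where it is left (0.16 N m). It starts open past square (1.75 to 2.3), leaning away from the lock
- hasp_hinge (a point): middle of the hasp's hinge line, 4 mm above the lid, 85 mm to the left (+y of lock) of the lock's axis; same axes as lock; the hinge line runs along x
- hasp_tip (a point): middle of the hasp's free edge, 135 mm from the hinge line, on the face that is uppermost when it is shut. The hasp is a steel plate 70 mm wide, 4 mm thick, with a round window of 54 mm centred 85 mm from the hinge line and a 6 mm bead along its free edge; between window and edge are 23 mm of plain plate
- key: steel key with a flat paddle handle, upright in the rack, collar on the rack's top; 105 mm, 0.12 kg. Origin: centre of the blade's tip; z up to the handle, x across blade and paddle. Blade 16 (x) x 7 (y) mm, z 0 to 30, last 4 mm tapered to 12 x 3, the same both ways round; collar 34 mm across, z 30 to 36, rests on the plug's face when fully home; shank 14 mm; paddle 50 (x) x 12 (y), z 60 to 105
- key_grip (a point): middle of the key's paddle, 82.5 mm from the blade's tip; same axes as key
- rack: wooden key rack, a fixed block 180 (x) x 70 (y) x 50 mm high, origin at the centre of its underside, with two holes of 21 mm at x = -50 and +50 mm; the paddle key stands in one and the T key in the other
- tkey: the wrong key: 98 mm long, round pin of 18 mm and a handle that is a round crossbar (72 mm long, 16 mm thick), standing in the other hole of the rack. Same origin and axes as the other key. To be left alone
- block: black rubber block, 110 x 60 x 25 mm; bystander, to be left alone
- driver: screwdriver with a black handle, 200 mm, lying on the bench; bystander, to be left alone
- mug: white mug, 80 mm across, 90 mm high; bystander, to be left alone
- can: bare metal can, 60 mm across, 190 mm high; bystander, to be left alone
- tape: brown roll of tape, 100 mm across, 45 mm high; bystander, to be left alone
- hotgun: hot-air gun with a green handle, 280 mm, lying on the bench; bystander, to be left alone

How it is judged (in metres and radians):
On the way, in this order (a step that is already met when the one before it is completed fails the run):
1. the hasp lies shut on the lid around the barrel (within 0.07 rad) while the key is not in the lock (value of joint hasp below 0.07 rad and distance between key and lock above 0.05 m), for 0.2 s.
2. with the hasp shut, the key is fully home in the slot (blade at least 26 of 30 mm deep, on the axis within 4 mm, square within 0.12 rad) and not yet turned (its width more than 0.5 rad from level) (value of joint hasp below 0.07 rad and x of key in the frame of lock between -0.004 and 0.004 m and y of key in the frame of lock between -0.004 and 0.004 m and z of key in the frame of lock between -0.034 and -0.026 m and angle between the z axis of key and the z axis of lock, either way round below 0.12 rad and angle between the x axis of key and the y axis of lock, either way round above 0.5 rad), for 0.1 s.
At the end, for the whole second after the job is handed in: the hasp is shut (joint below 0.07 rad); the key is fully home in the lock (blade at least 26 of 30 mm deep, on the axis within 4 mm, square within 0.12 rad) and turned to the stop (width of its blade level along the lid, along y of lock, within 0.15 rad), at rest, let go (value of joint hasp below 0.07 rad and x of key in the frame of lock between -0.004 and 0.004 m and y of key in the frame of lock between -0.004 and 0.004 m and z of key in the frame of lock between -0.034 and -0.026 m and angle between the z axis of key and the z axis of lock, either way round below 0.12 rad and angle between the x axis of key and the y axis of lock, either way round below 0.15 rad and linear speed of key below 0.02 m/s); the robot touches nothing.
It fails at once if the T key is moved more than 40 mm from its place (distance of tkey from where it was at the start of the episode above 0.04 m).
It fails at once if a bystander (block, screwdriver, mug, can, tape, hot-air gun) is moved more than 40 mm from its place (distance of any of block, driver, mug, can, tape, hotgun from where it was at the start of the episode above 0.04 m).
It also fails if it takes over 72 s, if anything falls off the work surface, if the arm or the gripper's body presses on something with over 40 N, if the wrist force passes 120 N, or if a joint passes its speed limit or range.

## Working session

There is one attempt and no reset: what is moved stays moved. The work goes in short steps, Python scripts to look and compute and a tool call to move; the robot and the scene stay as the last step left them, time stands still between calls to the robot, and variables do not carry over. Pictures are saved under pics/ and viewed, and the job is handed in when it is done.

Besides the shell and the picture viewer there is one more tool, called as a command line: name --argument value ..., lists and objects as JSON in quotes. send_rows: Moves the arm, as the interface text tells. Its arguments: {"type":"object","properties":{"motion":{"type":"array"}},"required":["motion"]}

```bash
ls; mkdir -p pics; python3 - <<'E'
from cell import env, eyes
import cv2
print(env.sense())
for n in("side","top"):
    i=eyes.camera_info(n);print(n,i)
    cv2.imwrite(f"pics/{n}0.png",cv2.cvtColor(eyes.capture(n),cv2.COLOR_RGB2BGR))
E
```

```text
pics
{'time_s': 0.0, 'joint_positions': array([-1.17728331e+00,  5.28697841e-02,  1.40174686e+00,  3.15474832e-06,
        1.68859891e+00, -7.03288538e-02]), 'qd': array([ 0.00153032,  0.0009155 , -0.0014256 , -0.00088965,  0.00033391,
       -0.00106726]), 'tau': array([ 1.48049741e-03, -3.81661892e+01, -3.60184050e+01, -3.85151998e-05,
        6.15196506e-03, -3.09471147e-05]), 'tool_pos': array([ 234.76836572, -469.24114091,  230.44397452]), 'orientation': array([-3.05592223e+00, -7.21719355e-01,  4.05083584e-04]), 'ft_force': array([ 4.18833995e-01, -8.71707662e-04,  1.04749780e+00]), 'wrist_torque': array([0.04435395, 0.00039699, 0.04453702]), 'gripper_width': 0.9989918424784593}
side {'camera_matrix': array([[416.90958669,   0.        , 281.62551134],
       [  0.        , 416.90958669, 208.38420256],
       [  0.        ,   0.        ,   1.        ]]), 'D': array([-0.01415013,  0.        ,  0.        ,  0.        ,  0.        ]), 'R': array([[-9.99719712e-01, -1.86264393e-02, -1.46134365e-02],
       [-5.38048098e-04,  6.34972669e-01, -7.72534413e-01],
       [ 2.36686981e-02, -7.72310019e-01, -6.34804716e-01]]), 't': array([ 527.16734827,   67.23530657, 1300.6381199 ])}
top {'camera_matrix': array([[433.53246379,   0.        , 277.61998243],
       [  0.        , 433.53246379, 204.53179934],
       [  0.        ,   0.        ,   1.        ]]), 'D': array([-0.05017214,  0.        ,  0.        ,  0.        ,  0.        ]), 'R': array([[ 0.01848888, -0.99982746, -0.00179109],
       [-0.99030884, -0.01806618, -0.1377026 ],
       [ 0.13764649,  0.0043197 , -0.990472  ]]), 't': array([  13.2633739 ,  543.45205558, 1255.95229035])}
```

View pics/side0.png

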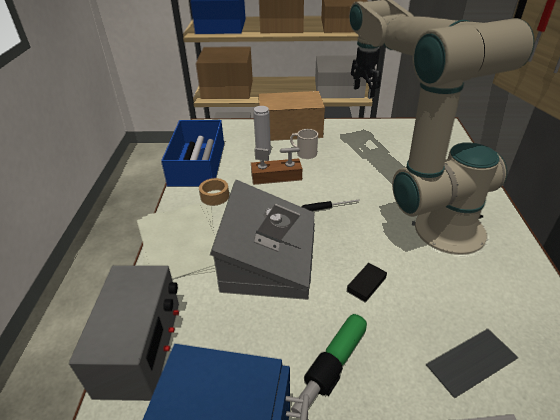

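View pics/top0.png

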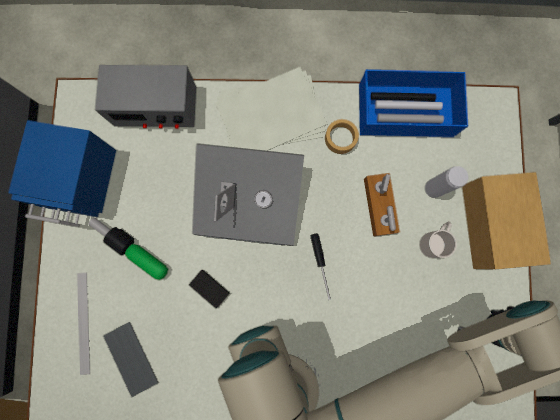

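The side view shows the case at about (265,240) with its hasp open, and the rack at (277,170) with a T key near (290,155). In the top view the lock is at (264,199), the hasp at (225,202) and the rack at (382,205). Zooming in on these next.

```bash
python3 - <<'E'
import cv2
s=cv2.imread("pics/side0.png");t=cv2.imread("pics/top0.png")
def c(im,x0,y0,x1,y1,k,n): cv2.imwrite("pics/"+n,cv2.resize(im[y0:y1,x0:x1],None,fx=k,fy=k,interpolation=cv2.INTER_CUBIC))
c(s,205,130,325,220,6,"s_a.png")
c(s,205,175,325,265,6,"s_b.png")
c(t,185,135,315,230,6,"t_a.png")
c(t,340,150,440,225,6,"t_b.png"); c(t,340,165,440,240,7,"t_b.png")
E
```

```text
(no output)
```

View pics/s_a.png

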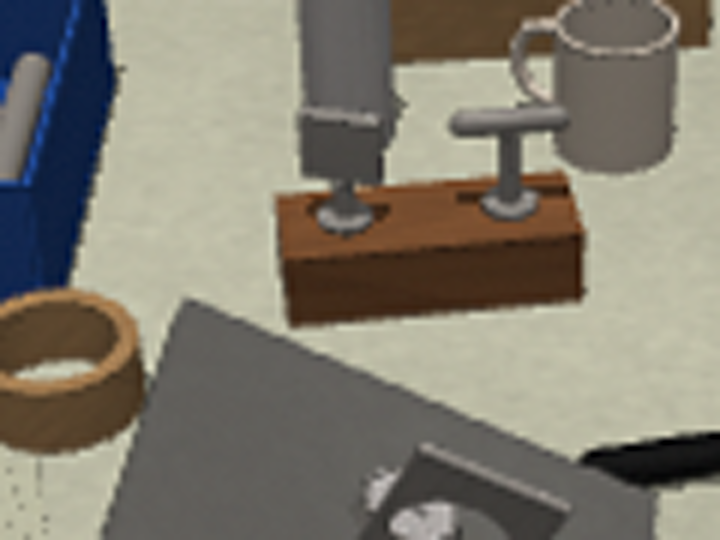

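View pics/s_b.png

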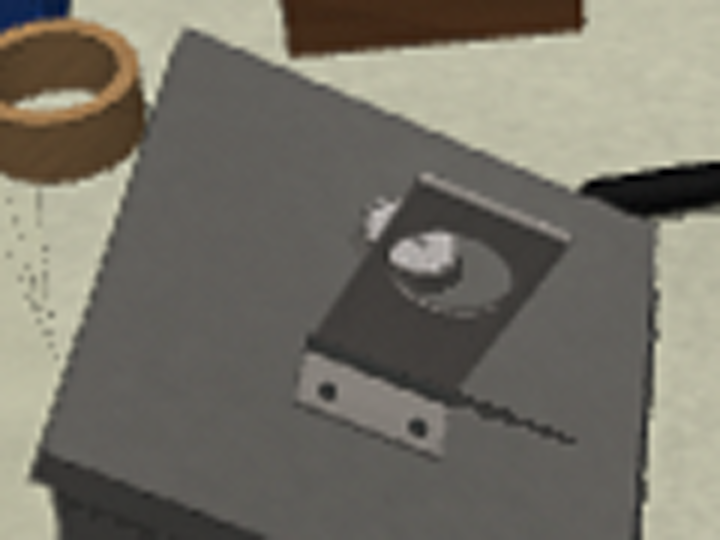

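View pics/t_a.png

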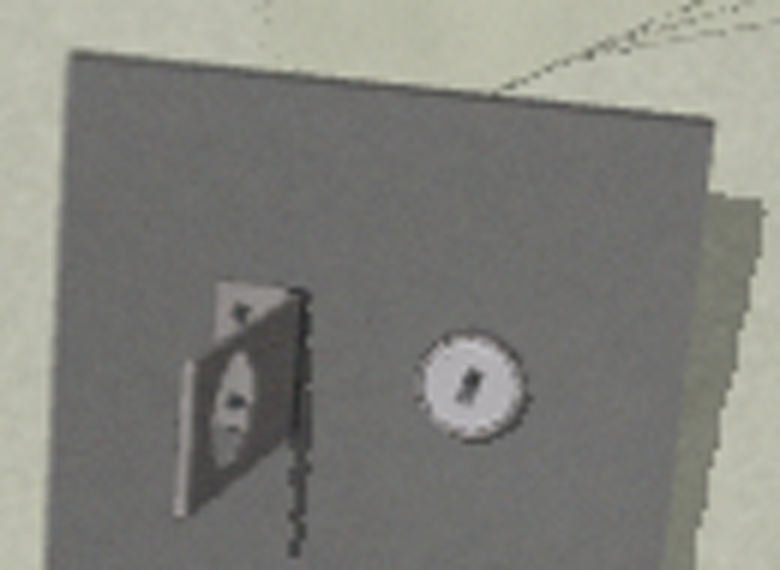

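View pics/t_b.png

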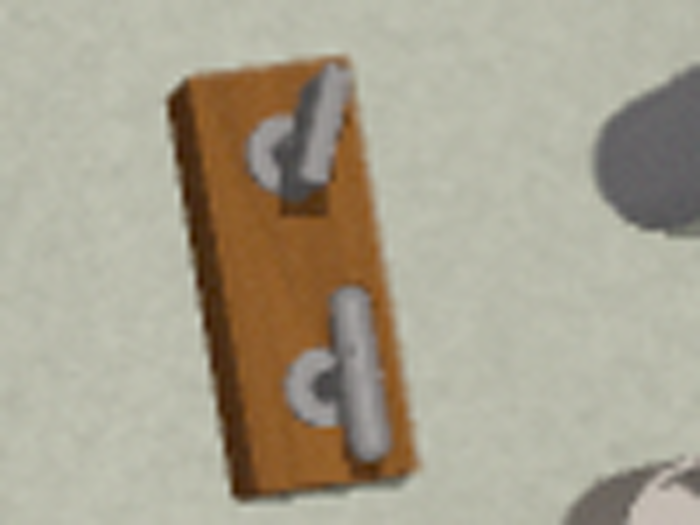

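```bash
cat > h.py <<'E'
import numpy as np, cv2
from cell import env, eyes
I={n:eyes.camera_info(n) for n in("side","top")}
def ray(n,uv):
    i=I[n];p=cv2.undistortPoints(np.array([[uv]],float),i["camera_matrix"],i["D"])[0,0]
    R=i["R"];d=R.T@np.array([p[0],p[1],1]);return -R.T@i["t"],d/np.linalg.norm(d)
def onz(n,uv,z): c,d=ray(n,uv);return c+d*(z-c[2])/d[2]
def onplane(n,uv,p0,nn): c,d=ray(n,uv);return c+d*(np.dot(p0-c,nn)/np.dot(d,nn))
def tri(uvt,uvs):
    a,b=ray("top",uvt);c,d=ray("side",uvs)
    s=np.linalg.lstsq(np.stack([b,-d],1),c-a,rcond=None)[0]
    p,q=a+b*s[0],c+d*s[1];return (p+q)/2,np.linalg.norm(p-q)
def proj(n,X):
    i=I[n];return cv2.projectPoints(np.atleast_2d(np.array(X,float)),cv2.Rodrigues(i["R"])[0],i["t"],i["camera_matrix"],i["D"])[0][:,0]
E
python3 - <<'E'
from h import *
np.set_printoptions(precision=1,suppress=True)
ta=lambda x,y:(185+(x-2.5)/6,135+(y-2.5)/6); tb=lambda x,y:(340+(x-3)/7,165+(y-3)/7)
sb=lambda x,y:(205+(x-2.5)/6,175+(y-2.5)/6); sa=lambda x,y:(205+(x-2.5)/6,130+(y-2.5)/6)
BL=onz("top",ta(72,52),162);BR=onz("top",ta(713,122),162)
print("case back",BL,BR,np.linalg.norm(BL-BR))
sBR=onz("side",sb(185,30),162); print("side BR",sBR)
t=cv2.imread("pics/top0.png")
# paddle
a=onz("top",tb(340,68),125);b=onz("top",tb(312,185),125);print("pad",a,b,np.linalg.norm(a-b))
print("collar",onz("top",tb(277,153),56),"Tcollar",onz("top",tb(316,388),56))
print("side collar",onz("side",sa(345,217),56),onz("side",sa(510,204),56))
print("side padtop",onz("side",sa(302,110),125),onz("side",sa(380,120),125))
for p in [(172,90),(190,75),(348,57),(415,468),(240,498)]: print("rack",onz("top",tb(*p),50))
print("rack s",[onz("side",sa(*p),50) for p in [(277,196),(560,172),(583,235),(287,262)]])
e=BR-BL;e/=np.linalg.norm(e);ydir=-e; u=np.array([ -ydir[1]*-1,0,0])
xh=np.array([ydir[1],-ydir[0],0]); print("xh",xh, "yaw",np.arctan2(xh[1],xh[0]))
n=np.cos(np.radians(25))*np.array([0,0,1])-np.sin(np.radians(25))*xh
mid=(BL+BR)/2
print("mid->center",mid-120*xh)
L=onplane("top",ta(472,386),mid+14*n,n);print("lock",L)
c=mid-120*xh; print("in case",(L-c)@xh,(L-c)@ydir,L[2])
L=onplane("side",sb(378,220),mid+14*n,n);print("lock~side right edge",L)
E
```

```text
case back [692.3 249.2 162. ] [664.3 -45.4 162. ] 295.97046305553283
side BR [664.1 -44.  162. ]
pad [ 622.6 -286.8  125. ] [ 574.7 -274.6  125. ] 49.48498814614827
collar [ 600.2 -276.8   56. ] Tcollar [ 500.5 -291.9   56. ]
side collar [ 601.7 -277.9   56. ] [ 503.2 -291.6   56. ]
side padtop [ 624.2 -286.2  125. ] [ 578.2 -274.9  125. ]
rack [ 627.8 -233.6   50. ]
rack [ 634.5 -241.4   50. ]
rack [ 643.7 -309.4   50. ]
rack [ 468.1 -334.7   50. ]
rack [ 454.2 -260.7   50. ]
rack s [array([ 645.3, -310.1,   50. ]), array([ 472.6, -336.3,   50. ]), array([ 459.8, -267.2,   50. ]), array([ 634. , -239.5,   50. ])]
xh [ 1.  -0.1  0. ] yaw -0.09461799586787699
mid->center [558.9 113.2 162. ]
lock [547.1  63.4 118.2]
in case -7.032137984379577 -50.69147813660396 118.21123209155644
lock~side right edge [564.3  61.1 126.3]
```

```bash
python3 - <<'E'
from h import *
np.set_printoptions(precision=2,suppress=True)
t=cv2.imread("pics/top0.png")
print(t[185:214,250:278].mean(2).astype(int))
g=t.mean(2)
m=(g>140).astype(np.uint8); m[:185]=0;m[214:]=0;m[:,:250]=0;m[:,278:]=0
cs=cv2.findContours(m,cv2.RETR_EXTERNAL,cv2.CHAIN_APPROX_NONE)[0];c=max(cs,key=cv2.contourArea)
print(cv2.fitEllipse(c),cv2.minEnclosingCircle(c))
E
```

```text
[[107 108 111 109 109 109 110 107 110 111 108 110 112 112 105 108 109 109
  111 108 109 110 110 108 111 111 111 111]
 [114 112 109 108 110 110 109 111 109 108 111 112 112 111 110 110 113 111
  110 109 110 111 110 109 109 110 110 110]
 [108 108 108 109 109 108 110 111 110 111 113 111 109 110 111 108 109 112
  109 111 110 110 111 109 108 109 110 108]
 [110 109 110 112 109 109 109 110 112 112 111 111 110 111 108 111 110 112
  112 107 110 109 113 111 112 112 112 109]
 [107 109 111 108 108 111 112 112 112 113 110 110 112  99 104 110 108 110
  112 111 112 114 113 110 112 110 112 110]
 [108 111 111 111 110 110 111 114 113  96 101  98  98  96  95  93  98 104
  111 112 114 112 112 111 112 109 112 110]
 [109 109 110 111 111 111 108 110 102  84 127 144 146 123 145 134 114  94
   96 110 112 112 111 111 110 112 108 108]
 [110 109 112 110 111 109 112  88 148 117 156 181 189 190 186 156 150 134
   87  90 109 112 112 111 113 111 110 112]
 [109 110 111 110 111 110  90 146 157 184 176 177 173 173 182 191 184 163
  125 101  84 106 110 112 109 110 113 112]
 [110 109 110 109 106  92 133 154 174 157 173 1
[... 1755 characters left out ...]
11 112 110 112 111 111 112
  112 113 110 111 112 112 111 112 115 114]
 [109 110 109 109 109 110 108 110 112 110 112 109 112 110 110 110 111 110
  112 110 111 111 110 113 112 113 113 113]
 [111 111 114 113 109 110 112 111 108 111 113 112 113 112 111 108 113 110
  112 112 111 110 112 115 114 110 111 112]
 [112 110 109 111 109 110 114 110 111 111 112 114 113 112 109 111 112 112
  112 112 112 111 113 113 115 113 112 113]
 [112 112 110 111 110 111 111 114 110 113 113 112 113 112 108 112 110 112
  114 114 113 112 111 114 112 117 114 110]]
((262.83349609375, 198.75936889648438), (14.386999130249023, 15.285881042480469), 168.28286743164062) ((262.8067626953125, 198.7515411376953), 8.287909507751465)
```

```bash
cat >> h.py <<'E'
YAW=-0.0946
xh=np.array([np.cos(YAW),np.sin(YAW),0]); yl=np.array([-xh[1],xh[0],0])
cs,sn=np.cos(np.radians(25)),np.sin(np.radians(25))
xl=cs*xh+np.array([0,0,sn]); zl=np.cross(xl,yl)
mid=np.array([678.3,101.9,162])
E
python3 - <<'E'
from h import *
np.set_printoptions(precision=2,suppress=True)
t=cv2.imread("pics/top0.png").mean(2)
p0=mid+14*zl
L=onplane("top",(262.75,198.7),p0,zl);print("L",L)
w=np.clip(172-t,0,None); w[:195]=0;w[204:]=0;w[:,:259]=0;w[:,268:]=0
vv,uu=np.nonzero(w>8); W=w[vv,uu]
P=np.array([onplane("top",(u,v),p0,zl) for u,v in zip(uu,vv)])-L
q=np.stack([P@xl,P@yl],1);mu=(q*W[:,None]).sum(0)/W.sum();d=q-mu
C=(d*W[:,None]).T@d/W.sum();ev,V=np.linalg.eigh(C);v=V[:,1]*np.sign(V[0,1])
print("slot centre rel",mu,"sd*3.46",np.sqrt(ev*12),"cw deg",np.degrees(np.arctan2(-v[1],v[0])))
c,d=ray("top",(263,199));print("view in lock axes",d@xl,d@yl,d@zl)
# side: which part of ring visible through hasp? project predicted ring
ring=[L+25*(np.cos(a)*xl+np.sin(a)*yl) for a in np.linspace(0,6.28,9)]
s=proj("side",ring);print((s-[205,175])*6+2.5)
# hasp
H=L+85*yl-10*zl
ta=lambda x,y:(185+(x-2.5)/6,135+(y-2.5)/6);sb=lambda x,y:(205+(x-2.5)/6,175+(y-2.5)/6)
for a,b in [((178,362),(570,238)),((180,515),(425,175)),((178,362),(425,175)),((180,515),(570,238))]:
    X,e=tri(ta(*a),sb(*b));r=X-H;print(X,"gap",e,"rel hinge",r@xl,r@yl,r@zl,"ang",np.arctan2(r@zl,-r@yl),np.hypot(r@yl,r@zl))
print("H",H,proj("top",H),proj("side",H))
E
```

```text
L [547.62  64.84 118.41]
slot centre rel [-0.19 -0.44] sd*3.46 [ 8.03 17.23] cw deg 16.44873016762507
view in lock axes -0.28588233252443146 0.052201228299731645 -0.9568418488519354
[[365.27 217.81]
 [374.15 247.77]
 [406.46 272.18]
 [442.66 276.18]
 [461.05 257.73]
 [451.49 228.21]
 [420.08 204.58]
 [384.6  200.11]
 [365.29 217.7 ]]
[506.97 187.87 230.27] gap 62.14042618140286 rel hinge 0.06264254217471774 33.640484522357326 133.39426545504818 ang 1.817833584534094 137.57075363314263
[503.72 178.35 244.19] gap 64.02956066871734 rel hinge 3.8282565994759326 23.857025692955474 146.98917376713678 ang 1.7316978964976342 148.91264177248306
[535.18 181.15 250.11] gap 0.4384160688346975 rel hinge 34.47951275556998 29.6171704405162 139.2319136105839 ang 1.7803905407784506 142.3471199307091
[475.21 182.62 217.83] gap 2.073683856331983 rel hinge -33.401202211958626 25.412485969750527 135.2643648685486 ang 1.7565043270698408 137.6308208449496
H [559.85 149.06 109.35] [[233.2  194.37]] [[268.   236.85]]
```

```bash
python3 - <<'E'
from h import *
np.set_printoptions(precision=2,suppress=True)
ims=[eyes.capture("top").astype(float).mean(2) for _ in range(4)]
t=np.mean(ims,0); p0=mid+14*zl
L=np.array([547.62,64.84,118.41])
for sat in (30,45,60,80,110):
  for lo,hi in((196,203),(195,204)):
    w=np.clip((175-t)/sat,0,1); w[w<.05]=0;w[:lo]=0;w[hi:]=0;w[:,:259]=0;w[:,268:]=0
    vv,uu=np.nonzero(w); W=w[vv,uu]
    P=np.array([onplane("top",(u,v),p0,zl) for u,v in zip(uu,vv)])-L
    q=np.stack([P@xl,P@yl],1);mu=(q*W[:,None]).sum(0)/W.sum();d=q-mu
    C=(d*W[:,None]).T@d/W.sum();ev,V=np.linalg.eigh(C);v=V[:,1]*np.sign(V[0,1])
    print(sat,mu,np.sqrt(ev*12),"cw",np.degrees(np.arctan2(-v[1],v[0])))
# rectified view
g=np.array([[proj("top",L+(20-.1*i)*xl+(20-.1*j)*yl)[0] for j in range(0,400,4)] for i in range(0,400,4)],np.float32)
r=cv2.remap(t.astype(np.uint8),g[...,0],g[...,1],cv2.INTER_CUBIC);cv2.imwrite("pics/rect.png",cv2.resize(r,None,fx=5,fy=5))
E
```

```text
30 [-0.84 -0.32] [ 9.48 19.38] cw 16.88535160068447
30 [-0.8  -0.28] [ 9.89 19.39] cw 16.101835550266202
45 [-0.69 -0.28] [ 9.13 18.78] cw 17.57876670328142
45 [-0.67 -0.25] [ 9.45 18.79] cw 16.999831174788028
60 [-0.7  -0.26] [ 8.77 18.28] cw 17.35318858340382
60 [-0.7  -0.26] [ 8.77 18.28] cw 17.35318858340382
80 [-0.54 -0.3 ] [ 8.44 17.67] cw 17.31306135748257
80 [-0.54 -0.3 ] [ 8.44 17.67] cw 17.31306135748257
110 [-0.3  -0.39] [ 8.17 17.4 ] cw 17.884579268323108
110 [-0.3  -0.39] [ 8.17 17.4 ] cw 17.884579268323108
```

View pics/rect.png

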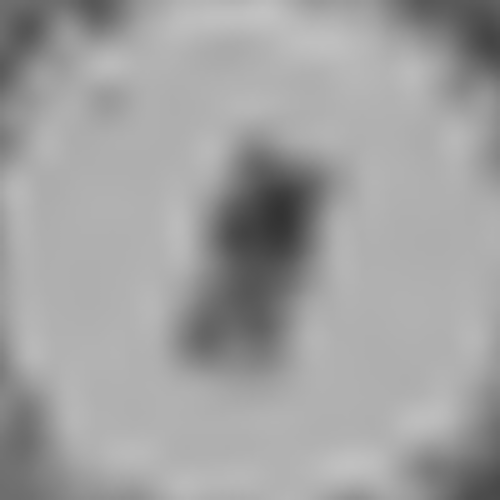

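Lock is at about (547.4, 64.7, 118.2), with the slot about 17.5° clockwise. The key is at (600,-279), with its width at about -14° yaw. The hasp is at about 1.77 rad. Next I'll plan the approach to the hasp.

```bash
cat >> h.py <<'E'
from scipy.spatial.transform import Rotation as Ro, Slerp
L=np.array([547.4,64.7,118.2]); H=L+85*yl-10*zl
Rh=np.stack([yl,xl,-zl],1)
def plan(P,R=None,n=None,start=None):
    s=env.sense(); p=s["tool_pos"];r=Ro.from_rotvec(s["orientation"])
    if start is not None: p,r=start
    R=r if R is None else Ro.from_matrix(R)
    dr=(r.inv()*R).as_rotvec()
    m=max(np.linalg.norm(P-p)/45,np.degrees(np.linalg.norm(dr))/8)
    n=n or int(np.ceil(m)); print("n",n,"dist",np.linalg.norm(P-p),"deg",np.degrees(np.linalg.norm(dr)))
    rot=np.degrees(dr)/n
    for k in range(n):
        rk=r*Ro.from_rotvec(dr*k/n); lin=rk.inv().apply((P-p)/n)/1000
        print("  lin",np.round(lin,4),"rot",np.round(rot,2))
    return P,R
def st():
    s=env.sense();print("t",round(s["time_s"],2),"p",np.round(s["tool_pos"],1),"ax",np.round(Ro.from_rotvec(s["orientation"]).as_matrix(),3).tolist(),"F",np.round(s["ft_force"],1),"M",np.round(s["wrist_torque"],2),"j",np.round(s["joint_positions"],2),"g",round(s["gripper_width"],3))
    q=s["tool_pos"]-L;print("TCP rel lock (xl,yl,zl)",np.round([q@xl,q@yl,q@zl],1))
E
python3 - <<'E'
from h import *
print(H, H+75*yl+180*zl)
a=plan(np.array([260,-400,320.]))
plan(H+75*yl+180*zl,Rh,start=a)
E
```

```text
[559.63629832 148.92074342 109.13692213] [490.98956685 230.77101515 272.2723238 ]
n 3 dist 115.6175273325292 deg 0.0
  lin [ 0.0179 -0.017  -0.0296] rot [0. 0. 0.]
  lin [ 0.0179 -0.017  -0.0296] rot [0. 0. 0.]
  lin [ 0.0179 -0.017  -0.0296] rot [0. 0. 0.]
n 15 dist 673.428678197091 deg 62.7402145506575
  lin [ 0.0326 -0.0307  0.0032] rot [-1.52  0.84 -3.8 ]
  lin [ 0.0345 -0.0286  0.0029] rot [-1.52  0.84 -3.8 ]
  lin [ 0.0363 -0.0263  0.0027] rot [-1.52  0.84 -3.8 ]
  lin [ 0.0379 -0.0239  0.0026] rot [-1.52  0.84 -3.8 ]
  lin [ 0.0394 -0.0214  0.0025] rot [-1.52  0.84 -3.8 ]
  lin [ 0.0407 -0.0188  0.0026] rot [-1.52  0.84 -3.8 ]
  lin [ 0.0418 -0.0161  0.0027] rot [-1.52  0.84 -3.8 ]
  lin [ 0.0427 -0.0134  0.003 ] rot [-1.52  0.84 -3.8 ]
  lin [ 0.0435 -0.0106  0.0033] rot [-1.52  0.84 -3.8 ]
  lin [ 0.0441 -0.0078  0.0037] rot [-1.52  0.84 -3.8 ]
  lin [ 0.0444 -0.005   0.0042] rot [-1.52  0.84 -3.8 ]
  lin [ 0.0446 -0.0021  0.0047] rot [-1.52  0.84 -3.8 ]
  lin [0.0446 0.0007 0.0054] rot [-1.52  0.84 -3.8 ]
  lin [0.0443 0.0035 0.0061] rot [-1.52  0.84 -3.8 ]
  lin [0.0439 0.0062 0.0068] rot [-1.52  0.84 -3.8 ]
```

send_rows --motion '[{"fingers": 0,"linear": [0.018,-0.017,-0.03],"rot": [0,0,0]},{"fingers": 0,"linear": [0.018,-0.017,-0.03],"rot": [0,0,0]},{"fingers": 0,"linear": [0.018,-0.017,-0.03],"rot": [0,0,0]},{"fingers": 0,"linear": [0.033,-0.031,0.003],"rot": [-1.5,0.8,-3.8]},{"fingers": 0,"linear": [0.034,-0.029,0.003],"rot": [-1.5,0.8,-3.8]}]'

```text
time_s: 0.8
tool_pos: [291.3, -314.2, 315.8]
orientation: [2.956, 0.912, 0.063]
ft_force: [0.6, -0.1, -0.5]
gripper_width: 0.141
```

send_rows --motion '[{"fingers": 0,"linear": [0.036,-0.026,0.003],"rot": [-1.5,0.8,-3.8]},{"fingers": 0,"linear": [0.038,-0.024,0.003],"rot": [-1.5,0.8,-3.8]},{"fingers": 0,"linear": [0.039,-0.021,0.003],"rot": [-1.5,0.8,-3.8]},{"fingers": 0,"linear": [0.041,-0.019,0.003],"rot": [-1.5,0.8,-3.8]},{"fingers": 0,"linear": [0.042,-0.016,0.003],"rot": [-1.5,0.8,-3.8]}]'

```text
time_s: 1.3
tool_pos: [368.3, -103.7, 296.9]
orientation: [2.661, 1.338, 0.206]
ft_force: [0.5, -0.4, -0.2]
gripper_width: 0.0
```

send_rows --motion '[{"fingers": 0,"linear": [0.043,-0.013,0.003],"rot": [-1.5,0.8,-3.8]},{"fingers": 0,"linear": [0.043,-0.011,0.003],"rot": [-1.5,0.8,-3.8]},{"fingers": 0,"linear": [0.044,-0.008,0.004],"rot": [-1.5,0.8,-3.8]},{"fingers": 0,"linear": [0.044,-0.005,0.004],"rot": [-1.5,0.8,-3.8]},{"fingers": 0,"linear": [0.045,-0.002,0.005],"rot": [-1.5,0.8,-3.8]}]'

```text
time_s: 1.8
tool_pos: [445.4, 106.5, 279.9]
orientation: [2.302, 1.699, 0.334]
ft_force: [0.7, 0.1, 0.3]
gripper_width: -0.005
```

```bash
python3 - <<'E'
from h import *
st(); plan(H+75*yl+180*zl,Rh)
E
```

```text
t 1.8 p [445.4 106.5 279.9] ax [[0.29, 0.897, 0.334], [0.957, -0.282, -0.072], [0.03, 0.341, -0.94]] F [0.7 0.1 0.3] M [ 0.04  0.15 -0.  ] j [ 0.25 -0.39  1.73 -0.15  1.49  0.53] g -0.005
TCP rel lock (xl,yl,zl) [-27.2  32.  191.2]
n 3 dist 132.6124440556092 deg 12.563570329063413
  lin [0.044  0.001  0.0045] rot [-1.63  0.93 -3.74]
  lin [0.0437 0.0038 0.0053] rot [-1.63  0.93 -3.74]
  lin [0.0433 0.0065 0.0061] rot [-1.63  0.93 -3.74]
```

send_rows --motion '[{"fingers": 0,"linear": [0.044,0.001,0.0045],"rot": [-1.6,0.9,-3.7]},{"fingers": 0,"linear": [0.044,0.004,0.005],"rot": [-1.6,0.9,-3.7]},{"fingers": 0,"linear": [0.043,0.0065,0.006],"rot": [-1.6,0.9,-3.7]},{"fingers": 0,"linear": [0,0,0],"rot": [0,0,0]}]'

```text
time_s: 2.2
tool_pos: [491.2, 232.1, 270.3]
orientation: [2.066, 1.88, 0.409]
ft_force: [0.0, 0.3, -0.0]
gripper_width: -0.001
```

```bash
python3 - <<'E'
from h import *
st(); 
for n in("side","top"):
    im=cv2.cvtColor(eyes.capture(n),cv2.COLOR_RGB2BGR); im=im[130:290,180:340]
    cv2.imwrite(f"pics/{n}1.png",cv2.resize(im,None,fx=3.5,fy=3.5,interpolation=cv2.INTER_CUBIC))
plan(H+75*yl+116*zl,Rh)
E
```

```text
t 2.2 p [491.2 232.1 270.3] ax [[0.094, 0.905, 0.415], [0.996, -0.085, -0.041], [-0.002, 0.417, -0.909]] F [ 0.   0.3 -0. ] M [ 0.02  0.19 -0.04] j [ 0.49 -0.17  1.59 -0.24  1.37  0.59] g -0.001
TCP rel lock (xl,yl,zl) [ -0.8 161.4 168.2]
n 2 dist 63.44033837279717 deg 0.42353972285373975
  lin [0.001  0.0002 0.0317] rot [-0.15  0.09 -0.12]
  lin [0.0009 0.0001 0.0317] rot [-0.15  0.09 -0.12]
```

View pics/side1.png

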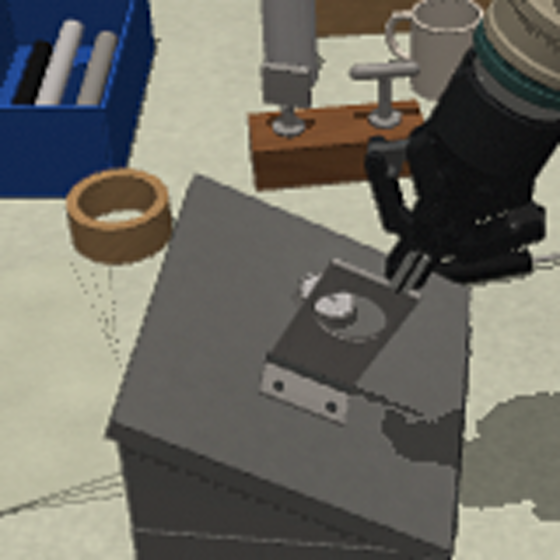

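View pics/top1.png

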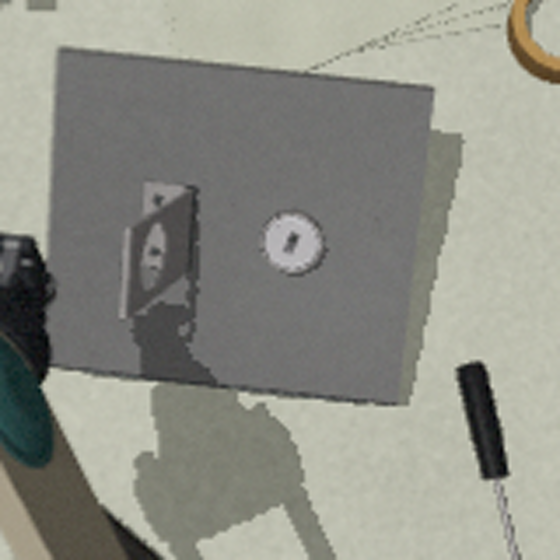

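The picture shows the closed fingers clear of the hasp, at about (400,290) in the side crop. Next: descend, then push the hasp along its arc.

send_rows --motion '[{"fingers": 0,"linear": [0.001,0.001,0.031],"rot": [0,0,0]},{"fingers": 0,"linear": [0,0,0.031],"rot": [0,0,0]},{"fingers": 0,"linear": [-0.022,0,0],"rot": [0,0,0]},{"fingers": 0,"linear": [-0.022,0,0],"rot": [0,0,0]},{"fingers": 0,"linear": [-0.022,0,0],"rot": [0,0,0]}]'

```text
time_s: 2.8
tool_pos: [511.3, 159.4, 216.8]
orientation: [2.073, 1.87, 0.411]
ft_force: [0.7, 1.1, -0.0]
gripper_width: 0.003
```

send_rows --motion '[{"fingers": 0,"linear": [-0.02,0,0.001],"rot": [0,0,0]},{"fingers": 0,"linear": [-0.02,0,0.004],"rot": [0,0,0]},{"fingers": 0,"linear": [-0.018,0,0.009],"rot": [0,0,0]},{"fingers": 0,"linear": [-0.018,0,0.012],"rot": [0,0,0]},{"fingers": 0,"linear": [0,0,0],"rot": [0,0,0]}]'

```text
time_s: 3.3
tool_pos: [514.2, 81.6, 192.2]
orientation: [2.075, 1.868, 0.408]
ft_force: [-0.2, 0.4, 0.1]
gripper_width: -0.002
```

```bash
python3 - <<'E'
from h import *
st(); print(proj("side",[[491.2,232.1,270.3]]))
im=cv2.cvtColor(eyes.capture("side"),cv2.COLOR_RGB2BGR)[130:290,180:340]
cv2.imwrite("pics/side2.png",cv2.resize(im,None,fx=3.5,fy=3.5,interpolation=cv2.INTER_CUBIC))
E
```

```text
t 3.3 p [514.2  81.6 192.2] ax [[0.105, 0.903, 0.416], [0.994, -0.095, -0.045], [-0.001, 0.418, -0.908]] F [-0.2  0.4  0.1] M [0.05 0.22 0.02] j [ 0.14 -0.26  1.82 -0.11  1.16  0.27] g -0.002
TCP rel lock (xl,yl,zl) [-0.1 13.7 81.7]
[[293.6942933 210.7831107]]
```

View pics/side2.png

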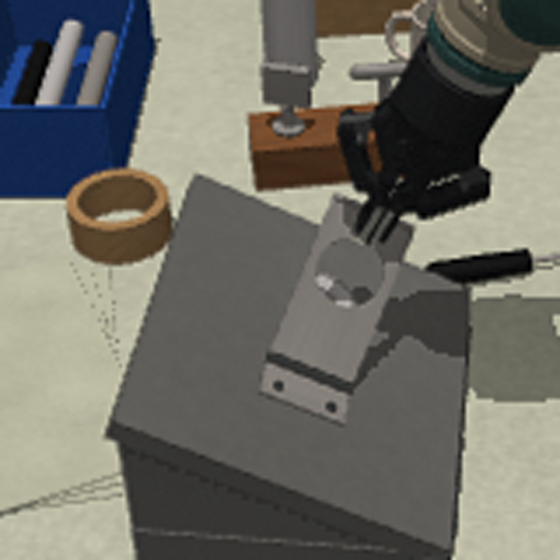

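The hasp swings with the fingers, which press on the plain plate at about (370,235).

send_rows --motion '[{"fingers": 0,"linear": [-0.01,0,0.016],"rot": [0,0,0]},{"fingers": 0,"linear": [-0.01,0,0.017],"rot": [0,0,0]},{"fingers": 0,"linear": [-0.006,0,0.012],"rot": [0,0,0]},{"fingers": 0,"linear": [-0.003,0,0.012],"rot": [0,0,0]},{"fingers": 0,"linear": [0,0,0],"rot": [0,0,0]}]'

```text
time_s: 3.85
tool_pos: [535.2, 53.0, 139.6]
orientation: [2.073, 1.873, 0.408]
ft_force: [0.0, -0.1, -0.2]
gripper_width: 0.0
```

send_rows --motion '[{"fingers": 0,"linear": [0,0,-0.03],"rot": [0,0,0]},{"fingers": 0,"linear": [0.032,0,0],"rot": [0,0,0]},{"fingers": 0,"linear": [0.032,0,0],"rot": [0,0,0]},{"fingers": 0,"linear": [0,0,0.02],"rot": [0,0,0]},{"fingers": 0,"linear": [0,0,0.02],"rot": [0,0,0]}]'

```text
time_s: 4.35
tool_pos: [546.8, 118.2, 133.0]
orientation: [2.068, 1.874, 0.414]
ft_force: [0.1, -0.2, -0.6]
gripper_width: -0.004
```

```bash
python3 - <<'E'
from h import *
st()
im=cv2.cvtColor(eyes.capture("side"),cv2.COLOR_RGB2BGR)[130:290,180:340]
cv2.imwrite("pics/side3.png",cv2.resize(im,None,fx=3.5,fy=3.5,interpolation=cv2.INTER_CUBIC))
E
```

```text
t 4.35 p [546.8 118.2 133. ] ax [[0.098, 0.903, 0.419], [0.995, -0.089, -0.041], [0.001, 0.421, -0.907]] F [ 0.1 -0.2 -0.6] M [ 0.02  0.23 -0.01] j [ 0.21 -0.09  1.79 -0.15  1.03  0.36] g -0.004
TCP rel lock (xl,yl,zl) [ 1.1 53.2 15.8]
```

View pics/side3.png

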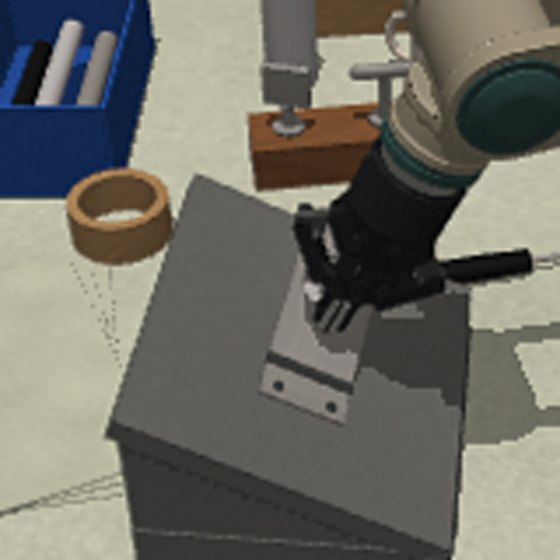

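send_rows --motion '[{"fingers": 0,"linear": [0,0,0.008],"rot": [0,0,0]},{"fingers": 0,"linear": [0,0,0.006],"rot": [0,0,0]},{"fingers": 0,"linear": [0,0,0.004],"rot": [0,0,0]},{"fingers": 0,"linear": [0,0,0],"rot": [0,0,0]}]'

```text
time_s: 4.8
tool_pos: [554.0, 115.5, 116.0]
orientation: [2.071, 1.872, 0.412]
ft_force: [0.3, -0.4, 0.2]
gripper_width: -0.0
```

send_rows --motion '[{"fingers": 0,"linear": [0,0,0.002],"rot": [0,0,0]},{"fingers": 0,"linear": [0,0,0.0],"rot": [0,0,0]}]'

```text
time_s: 5.0
tool_pos: [554.8, 115.5, 114.4]
orientation: [2.07, 1.872, 0.412]
ft_force: [-0.9, 0.3, 0.7]
gripper_width: 0.002
```

send_rows --motion '[{"fingers": 0,"linear": [0,0,0.002],"rot": [0,0,0]},{"fingers": 0,"linear": [0,0,0.0],"rot": [0,0,0]}]'

```text
time_s: 5.2
tool_pos: [555.6, 115.5, 112.3]
orientation: [2.071, 1.872, 0.412]
ft_force: [-0.3, 0.0, 0.8]
gripper_width: 0.002
```

send_rows --motion '[{"fingers": 0,"linear": [0,0,0.002],"rot": [0,0,0]},{"fingers": 0,"linear": [0,0,0.0],"rot": [0,0,0]}]'

```text
time_s: 5.4
tool_pos: [556.3, 115.4, 110.2]
orientation: [2.071, 1.872, 0.411]
ft_force: [-0.7, -0.5, 0.2]
gripper_width: 0.003
```

```bash
python3 -c "
from h import *
st()"
```

```text
t 5.4 p [556.3 115.4 110.2] ax [[0.1, 0.903, 0.417], [0.995, -0.091, -0.042], [-0.0, 0.419, -0.908]] F [-0.7 -0.5  0.2] M [-0.04  0.13 -0.07] j [ 0.2  -0.04  1.79 -0.15  0.98  0.36] g 0.003
TCP rel lock (xl,yl,zl) [ 0.3 51.3 -9. ]
```

send_rows --motion '[{"fingers": 0,"linear": [0,0,0.001],"rot": [0,0,0]},{"fingers": 0,"linear": [0,0,0.0],"rot": [0,0,0]}]'

```text
time_s: 5.6
tool_pos: [556.5, 115.5, 109.9]
orientation: [2.071, 1.873, 0.411]
ft_force: [-5.7, -0.4, 7.3]
gripper_width: 0.002
```

send_rows --motion '[{"fingers": 0,"linear": [0,0,0.001],"rot": [0,0,0]},{"fingers": 0,"linear": [0,0,0.0],"rot": [0,0,0]}]'

```text
time_s: 5.8
tool_pos: [556.7, 115.4, 109.8]
orientation: [2.071, 1.873, 0.41]
ft_force: [-14.9, -2.1, 15.0]
gripper_width: -0.003
```

```bash
python3 - <<'E'
from h import *
st()
for n in("side","top"):
    im=cv2.cvtColor(eyes.capture(n),cv2.COLOR_RGB2BGR); im=im[160:270,200:330]
    cv2.imwrite(f"pics/{n}4.png",cv2.resize(im,None,fx=5,fy=5,interpolation=cv2.INTER_CUBIC))
E
```

```text
t 5.8 p [556.7 115.4 109.8] ax [[0.101, 0.904, 0.416], [0.995, -0.091, -0.042], [-0.0, 0.418, -0.908]] F [-14.9  -2.1  15. ] M [-0.35  1.59 -0.23] j [ 0.2  -0.03  1.79 -0.15  0.98  0.36] g -0.003
TCP rel lock (xl,yl,zl) [ 0.5 51.4 -9.5]
```

View pics/side4.png

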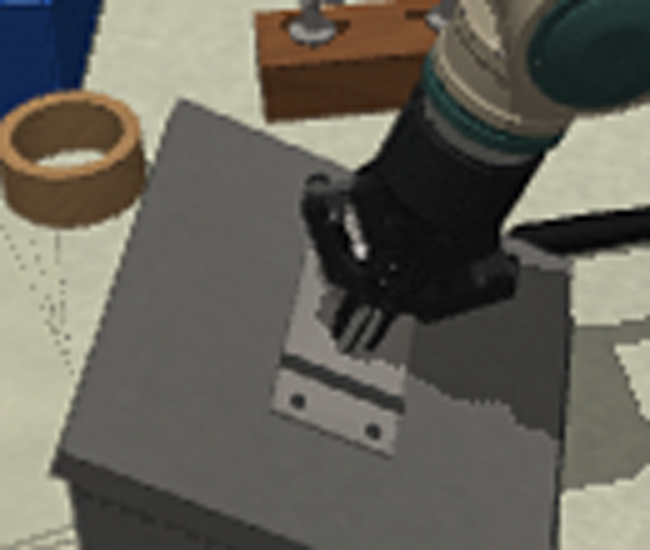

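View pics/top4.png

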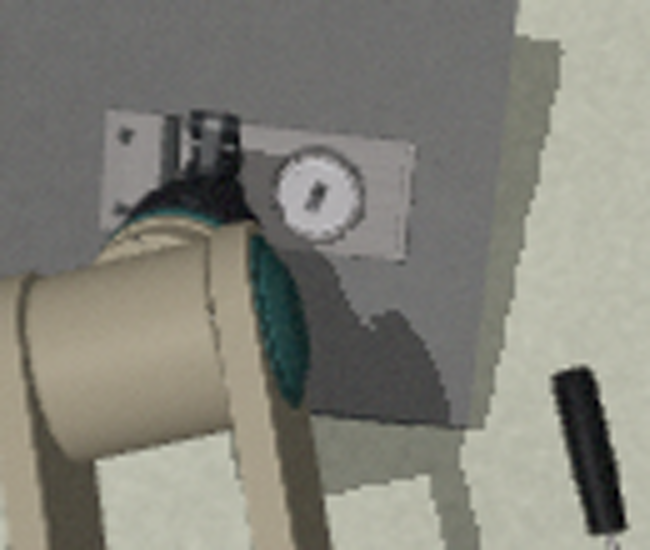

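The hasp is shut: flat around the barrel in both views, with firm contact. Now the key.

```bash
cat >> h.py <<'E'
def Rk(yawdeg):
    a=np.radians(yawdeg+90+90);x=np.array([np.cos(a),np.sin(a),0]);z=np.array([0,0,-1.]);return np.stack([x,np.cross(z,x),z],1)
E
python3 - <<'E'
from h import *
R=Rk(-14);print(R)
s=env.sense();a=(s["tool_pos"]+120*zl,Ro.from_rotvec(s["orientation"]))
print(a[0])
plan(np.array([600,-280,200.]),R,start=a)
E
```

```text
[[-0.97029573  0.2419219   0.        ]
 [ 0.2419219   0.97029573  0.        ]
 [ 0.          0.         -1.        ]]
[506.17282646 120.22148343 218.58670829]
n 11 dist 411.49269740790265 deg 84.79414234232354
  lin [-0.0353  0.0103  0.0066] rot [ 1.85  1.6  -7.31]
  lin [-0.0365  0.0059  0.0054] rot [ 1.85  1.6  -7.31]
  lin [-0.0371  0.0014  0.0042] rot [ 1.85  1.6  -7.31]
  lin [-0.0371 -0.0033  0.0032] rot [ 1.85  1.6  -7.31]
  lin [-0.0365 -0.0079  0.0023] rot [ 1.85  1.6  -7.31]
  lin [-0.0353 -0.0124  0.0017] rot [ 1.85  1.6  -7.31]
  lin [-0.0334 -0.0167  0.0012] rot [ 1.85  1.6  -7.31]
  lin [-0.0311 -0.0208  0.0009] rot [ 1.85  1.6  -7.31]
  lin [-0.0282 -0.0246  0.0008] rot [ 1.85  1.6  -7.31]
  lin [-0.0249 -0.0279  0.0009] rot [ 1.85  1.6  -7.31]
  lin [-0.0211 -0.0308  0.0012] rot [ 1.85  1.6  -7.31]
```

send_rows --motion '[{"fingers": 0,"linear": [0,0,-0.02],"rot": [0,0,0]},{"fingers": 0,"linear": [0,0,-0.05],"rot": [0,0,0]},{"fingers": 0,"linear": [0,0,-0.05],"rot": [0,0,0]}]'

```text
time_s: 6.2
tool_pos: [505.7, 120.3, 217.2]
orientation: [2.073, 1.874, 0.407]
ft_force: [0.4, -0.2, 1.2]
gripper_width: 0.006
```

send_rows --motion '[{"fingers": 0,"linear": [-0.035,0.01,0.006],"rot": [1.85,1.6,-7.3]},{"fingers": 0,"linear": [-0.036,0.006,0.005],"rot": [1.85,1.6,-7.3]},{"fingers": 0,"linear": [-0.037,0.0015,0.004],"rot": [1.85,1.6,-7.3]},{"fingers": 0,"linear": [-0.037,-0.003,0.003],"rot": [1.85,1.6,-7.3]},{"fingers": 0,"linear": [-0.036,-0.008,0.002],"rot": [1.85,1.6,-7.3]}]'

```text
time_s: 6.7
tool_pos: [541.4, -49.8, 210.1]
orientation: [1.477, 2.538, 0.258]
ft_force: [0.6, 1.0, -0.3]
gripper_width: 0.0
```

send_rows --motion '[{"fingers": 1,"linear": [-0.035,-0.012,0.0015],"rot": [1.85,1.6,-7.3]},{"fingers": 1,"linear": [-0.033,-0.017,0.001],"rot": [1.85,1.6,-7.3]},{"fingers": 1,"linear": [-0.031,-0.021,0.001],"rot": [1.85,1.6,-7.3]},{"fingers": 1,"linear": [-0.028,-0.025,0.001],"rot": [1.85,1.6,-7.3]},{"fingers": 1,"linear": [-0.025,-0.028,0.001],"rot": [1.85,1.6,-7.3]}]'

```text
time_s: 7.2
tool_pos: [575.0, -233.4, 200.1]
orientation: [0.636, 3.035, 0.056]
ft_force: [-0.1, 0.4, 0.5]
gripper_width: 0.848
```

```bash
python3 - <<'E'
from h import *
st(); plan(np.array([600,-280,200.]),Rk(-14))
for n in("side","top"):
    im=cv2.cvtColor(eyes.capture(n),cv2.COLOR_RGB2BGR); im=im[160:260,330:460] if n=="top" else im[90:200,220:350]
    cv2.imwrite(f"pics/{n}5.png",cv2.resize(im,None,fx=5,fy=5,interpolation=cv2.INTER_CUBIC))
E
```

```text
t 7.2 p [ 575.  -233.4  200.1] ax [[-0.915, 0.401, 0.046], [0.402, 0.915, 0.027], [-0.031, 0.044, -0.999]] F [-0.1  0.4  0.5] M [-0.   -0.06  0.01] j [-0.47  0.31  1.18  0.05  1.63 -1.62] g 0.848
TCP rel lock (xl,yl,zl) [  85.  -294.2   50.7]
n 2 dist 52.84957512314974 deg 10.154403481235434
  lin [-0.0208 -0.0163 -0.    ] rot [ 1.17  1.   -4.84]
  lin [-0.0193 -0.018  -0.    ] rot [ 1.17  1.   -4.84]
```

View pics/side5.png

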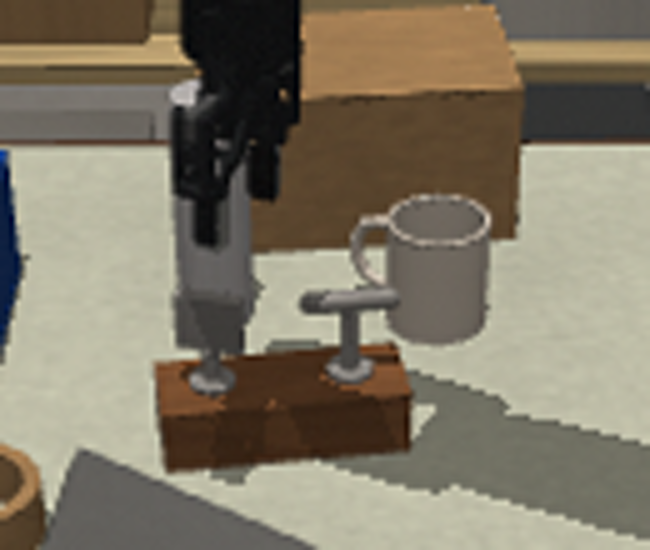

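View pics/top5.png

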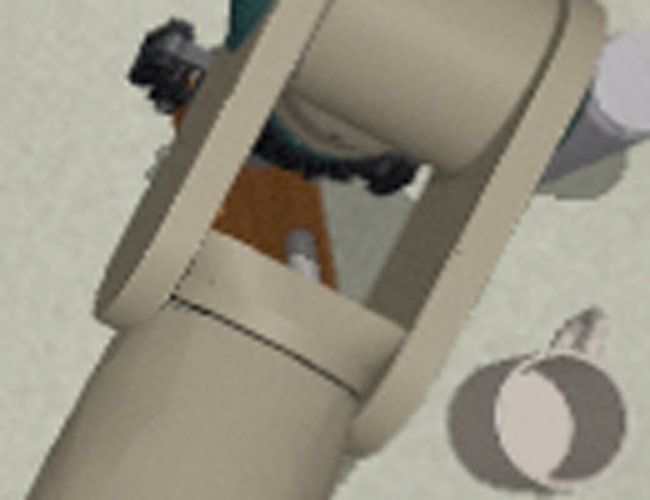

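```bash
python3 - <<'E'
from h import *
plan(np.array([600.5,-280.5,200.]),Rk(-14))
E
```

```text
n 2 dist 51.980920059242614 deg 10.398650827697557
  lin [-0.0209 -0.0154 -0.0011] rot [ 1.16  0.94 -4.98]
  lin [-0.0194 -0.0172 -0.0011] rot [ 1.16  0.94 -4.98]
```

send_rows --motion '[{"fingers": 1,"linear": [-0.021,-0.0165,0],"rot": [1.2,1.0,-4.8]},{"fingers": 1,"linear": [-0.02,-0.018,0],"rot": [1.2,1.0,-4.8]},{"fingers": 1,"linear": [0,0,0],"rot": [0,0,0]}]'

```text
time_s: 7.6
tool_pos: [601.1, -280.1, 198.7]
orientation: [-0.392, -3.117, 0.001]
ft_force: [-0.0, 0.4, -0.6]
gripper_width: 1.0
```

```bash
python3 - <<'E'
from h import *
st();plan(np.array([600.5,-280.5,86.]),Rk(-14))
E
```

```text
t 7.6 p [ 601.1 -280.1  198.7] ax [[-0.969, 0.248, -0.0], [0.248, 0.969, -0.0], [0.0, -0.0, -1.0]] F [-0.   0.4 -0.6] M [-0.04 -0.03  0.  ] j [-0.49  0.46  0.99 -0.    1.7  -1.81] g 1.0
TCP rel lock (xl,yl,zl) [ 111.9 -338.2   36.6]
n 3 dist 112.69371989768317 deg 0.3564538471938391
  lin [ 0.0001 -0.0002  0.0376] rot [-0.01 -0.   -0.12]
  lin [ 0.0001 -0.0002  0.0376] rot [-0.01 -0.   -0.12]
  lin [ 0.0001 -0.0002  0.0376] rot [-0.01 -0.   -0.12]
```

send_rows --motion '[{"fingers": 1,"linear": [0,0,0.04],"rot": [0,0,0]},{"fingers": 1,"linear": [0,0,0.04],"rot": [0,0,0]},{"fingers": 1,"linear": [0,0,0.033],"rot": [0,0,0]},{"fingers": 1,"linear": [0,0,0],"rot": [0,0,0]}]'

```text
time_s: 8.0
tool_pos: [597.8, -276.5, 81.6]
orientation: [-0.393, -3.109, -0.006]
ft_force: [-1.0, 0.5, -1.3]
gripper_width: 1.001
```

```bash
python3 - <<'E'
from h import *
st()
im=cv2.cvtColor(eyes.capture("side"),cv2.COLOR_RGB2BGR)[90:200,220:350]
cv2.imwrite("pics/side6.png",cv2.resize(im,None,fx=5,fy=5,interpolation=cv2.INTER_CUBIC))
E
```

```text
t 8.0 p [ 597.8 -276.5   81.6] ax [[-0.969, 0.249, -0.007], [0.249, 0.969, 0.005], [0.008, 0.003, -1.0]] F [-1.   0.5 -1.3] M [-0.03  0.03 -0.04] j [-0.49  0.52  1.14  0.    1.49 -1.81] g 1.001
TCP rel lock (xl,yl,zl) [  59.2 -334.9  -68. ]
```

View pics/side6.png

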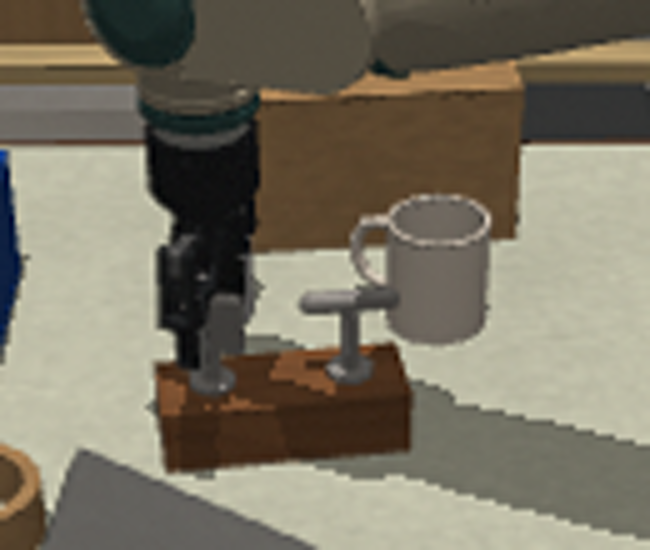

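```bash
python3 - <<'E'
from h import *
st()
for q in ([608,-234,83],[600.5,-280.5,125]): print((proj("side",q)-[220,90])*5+2)
plan(np.array([600.5,-280.5,84.]),Rk(-14))
E
```

```text
t 8.05 p [ 599.4 -277.5   85.6] ax [[-0.969, 0.249, -0.002], [0.249, 0.969, 0.002], [0.003, 0.001, -1.0]] F [-0.1 -0.7  0.3] M [-0.03 -0.01  0.04] j [-0.49  0.52  1.14  0.    1.49 -1.81] g 0.994
TCP rel lock (xl,yl,zl) [  62.4 -335.8  -65.1]
[[198.17309215 383.35325515]]
[[210.00981877 295.76984631]]
n 1 dist 3.5458283394269574 deg 0.43014193451119936
  lin [-0.0018 -0.0026  0.0016] rot [ 0.07 -0.16 -0.39]
```

send_rows --motion '[{"fingers": 1,"linear": [0,0,0],"rot": [0,0,0]},{"fingers": 1,"linear": [0,0,0],"rot": [0,0,0]}]'

```text
time_s: 8.25
tool_pos: [602.0, -279.5, 91.2]
orientation: [0.392, 3.11, -0.004]
ft_force: [0.1, 0.2, 0.6]
gripper_width: 1.002
```

```bash
python3 - <<'E'
from h import *
st()
plan(np.array([600.5,-280.5,84.]),Rk(-14))
E
```

```text
t 8.25 p [ 602.  -279.5   91.2] ax [[-0.969, 0.248, 0.007], [0.248, 0.969, -0.003], [-0.007, -0.002, -1.0]] F [0.1 0.2 0.6] M [ 0.04  0.05 -0.02] j [-0.49  0.51  1.13  0.    1.49 -1.81] g 1.002
TCP rel lock (xl,yl,zl) [  67.4 -337.5  -61.2]
n 1 dist 7.438495903305737 deg 0.56197993641498
  lin [ 0.0013 -0.0013  0.0072] rot [-0.1   0.41 -0.37]
```

send_rows --motion '[{"fingers": 1,"linear": [0,0,0],"rot": [0,0,0]},{"fingers": 1,"linear": [0,0,0],"rot": [0,0,0]}]'

```text
time_s: 8.45
tool_pos: [601.2, -279.4, 89.2]
orientation: [0.392, 3.113, -0.002]
ft_force: [-1.4, 0.1, 0.0]
gripper_width: 1.001
```

send_rows --motion '[{"fingers": 1,"linear": [0,0,0],"rot": [0,0,0]},{"fingers": 1,"linear": [0,0,0],"rot": [0,0,0]}]'

```text
time_s: 8.65
tool_pos: [600.8, -279.2, 87.9]
orientation: [0.392, 3.115, -0.002]
ft_force: [-0.3, 0.1, 0.0]
gripper_width: 0.999
```

send_rows --motion '[{"fingers": 1,"linear": [0,0,0],"rot": [0,0,0]}]'

```text
time_s: 8.75
tool_pos: [600.7, -279.2, 87.7]
orientation: [0.392, 3.115, -0.001]
ft_force: [0.3, -0.2, 0.4]
gripper_width: 0.999
```

send_rows --motion '[{"fingers": 1,"linear": [0,-0.001,0.0035],"rot": [0,0,0]},{"fingers": 1,"linear": [0,0,0],"rot": [0,0,0]},{"fingers": 0.4,"linear": [0,0,0],"rot": [0,0,0]},{"fingers": 0.4,"linear": [0,0,0],"rot": [0,0,0]},{"fingers": 0,"linear": [0,0,0],"rot": [0,0,0]}]'

```text
time_s: 9.25
tool_pos: [600.5, -280.1, 84.3]
orientation: [0.392, 3.115, -0.001]
ft_force: [0.0, 0.4, -0.2]
gripper_width: 0.517
```

send_rows --motion '[{"fingers": 0,"linear": [0,0,0],"rot": [0,0,0]},{"fingers": 0,"linear": [0,0,0],"rot": [0,0,0]},{"fingers": 0,"linear": [0,0,0],"rot": [0,0,0]},{"fingers": 0,"linear": [0,0,0],"rot": [0,0,0]}]'

```text
time_s: 9.65
tool_pos: [600.4, -280.1, 84.2]
orientation: [0.392, 3.115, -0.001]
ft_force: [-0.3, -0.3, -0.4]
gripper_width: 0.132
```

```bash
python3 - <<'E'
from h import *
st()
im=cv2.cvtColor(eyes.capture("side"),cv2.COLOR_RGB2BGR)[90:200,220:350]
cv2.imwrite("pics/side7.png",cv2.resize(im,None,fx=5,fy=5,interpolation=cv2.INTER_CUBIC))
E
```

```text
t 9.65 p [ 600.4 -280.1   84.2] ax [[-0.969, 0.248, 0.002], [0.248, 0.969, -0.001], [-0.002, -0.001, -1.0]] F [-0.3 -0.3 -0.4] M [-0.06  0.    0.03] j [-0.49  0.52  1.13 -0.    1.48 -1.81] g 0.132
TCP rel lock (xl,yl,zl) [  63.  -338.3  -66.9]
```

View pics/side7.png

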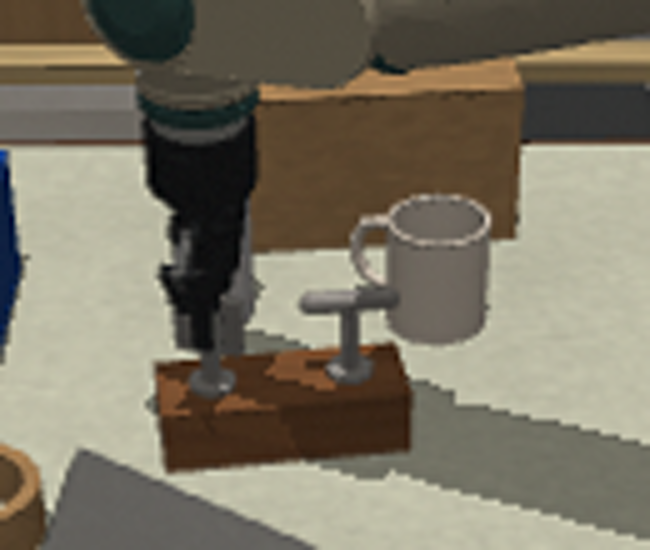

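The key is gripped: the opening stopped at 0.13, which is about 11 mm. Lifting now.

send_rows --motion '[{"fingers": 0,"linear": [0,0,-0.01],"rot": [0,0,0]},{"fingers": 0,"linear": [0,0,-0.025],"rot": [0,0,0]},{"fingers": 0,"linear": [0,0,-0.035],"rot": [0,0,0]},{"fingers": 0,"linear": [0,0,-0.035],"rot": [0,0,0]},{"fingers": 0,"linear": [0,0,-0.035],"rot": [0,0,0]}]'

```text
time_s: 10.2
tool_pos: [600.0, -279.8, 226.3]
orientation: [0.392, 3.115, -0.001]
ft_force: [0.6, 0.5, -1.3]
gripper_width: 0.132
```

send_rows --motion '[{"fingers": 0,"linear": [0,0,-0.02],"rot": [0,0,0]},{"fingers": 0,"linear": [0,0,0],"rot": [0,0,0]},{"fingers": 0,"linear": [0,0,0],"rot": [0,0,0]}]'

```text
time_s: 10.5
tool_pos: [600.1, -279.8, 243.7]
orientation: [0.392, 3.115, -0.001]
ft_force: [-0.8, -0.2, -2.0]
gripper_width: 0.134
```

```bash
python3 - <<'E'
from h import *
# candidate yaw -> which tool R at lock: key x at 17.5deg cw from xl
def RL(cw):
    a=np.radians(cw);kx=np.cos(a)*xl-np.sin(a)*yl   # key x
    # at rack: key x (yaw -14) = -tool x
    x=-kx;z=-zl;return np.stack([x,np.cross(z,x),z],1)
st()
s=env.sense()
a=(np.array([560,-60,290.]),Ro.from_matrix(RL(17.5)))
plan(L+105*zl,RL(17.5))
im=cv2.cvtColor(eyes.capture("side"),cv2.COLOR_RGB2BGR)[60:190,200:350]
cv2.imwrite("pics/side8.png",cv2.resize(im,None,fx=5,fy=4.5,interpolation=cv2.INTER_CUBIC))
E
```

```text
t 10.5 p [ 600.1 -279.8  243.7] ax [[-0.969, 0.248, 0.001], [0.248, 0.969, -0.001], [-0.002, -0.0, -1.0]] F [-0.8 -0.2 -2. ] M [0.   0.   0.04] j [-0.49  0.45  0.91 -0.    1.78 -1.81] g 0.134
TCP rel lock (xl,yl,zl) [ 130.1 -338.    77.8]
n 9 dist 363.18433981328116 deg 26.323541348608135
  lin [0.02   0.0349 0.0033] rot [-0.64 -2.7   0.94]
  lin [0.0207 0.0345 0.0027] rot [-0.64 -2.7   0.94]
  lin [0.0214 0.0341 0.0021] rot [-0.64 -2.7   0.94]
  lin [0.0221 0.0338 0.0015] rot [-0.64 -2.7   0.94]
  lin [0.0227 0.0334 0.0008] rot [-0.64 -2.7   0.94]
  lin [0.0232 0.033  0.0001] rot [-0.64 -2.7   0.94]
  lin [ 0.0238  0.0326 -0.0006] rot [-0.64 -2.7   0.94]
  lin [ 0.0242  0.0322 -0.0014] rot [-0.64 -2.7   0.94]
  lin [ 0.0247  0.0318 -0.0022] rot [-0.64 -2.7   0.94]
```

View pics/side8.png

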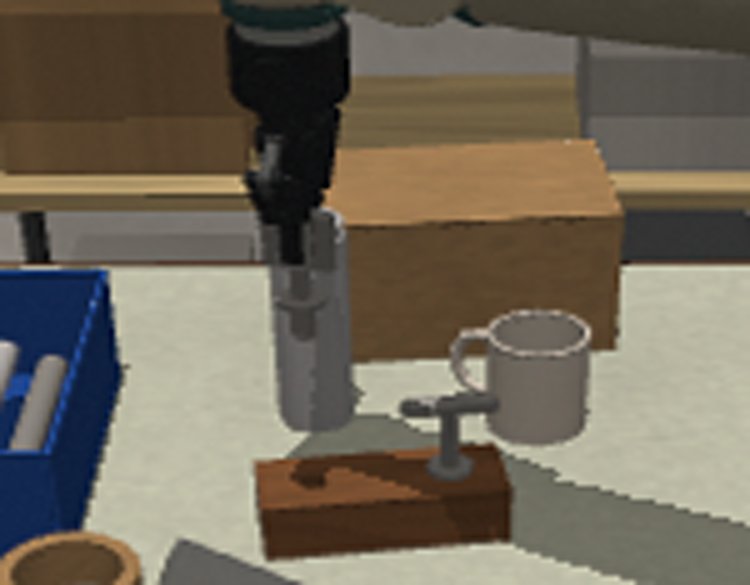

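send_rows --motion '[{"fingers": 0,"linear": [0.02,0.035,0.003],"rot": [-0.65,-2.7,0.95]},{"fingers": 0,"linear": [0.0205,0.0345,0.002],"rot": [-0.65,-2.7,0.95]},{"fingers": 0,"linear": [0.0215,0.034,0.0015],"rot": [-0.65,-2.7,0.95]},{"fingers": 0,"linear": [0.022,0.034,0.001],"rot": [-0.65,-2.7,0.95]},{"fingers": 0,"linear": [0.0225,0.0335,0],"rot": [-0.65,-2.7,0.95]}]'

```text
time_s: 11.05
tool_pos: [545.2, -84.3, 227.7]
orientation: [0.483, 2.86, 0.039]
ft_force: [0.3, -0.3, -1.3]
gripper_width: 0.134
```

send_rows --motion '[{"fingers": 0,"linear": [0.023,0.033,-0.0005],"rot": [-0.65,-2.7,0.95]},{"fingers": 0,"linear": [0.024,0.0325,-0.001],"rot": [-0.65,-2.7,0.95]},{"fingers": 0,"linear": [0.024,0.032,-0.002],"rot": [-0.65,-2.7,0.95]},{"fingers": 0,"linear": [0.012,0.016,-0.001],"rot": [-0.65,-2.7,0.95]},{"fingers": 0,"linear": [0.012,0.016,-0.001],"rot": [0,0,0]}]'

```text
time_s: 11.55
tool_pos: [502.5, 70.0, 215.5]
orientation: [0.539, 2.654, 0.065]
ft_force: [0.2, -0.2, -2.0]
gripper_width: 0.133
```

send_rows --motion '[{"fingers": 0,"linear": [0,0,0],"rot": [0,0,0]},{"fingers": 0,"linear": [0,0,0],"rot": [0,0,0]},{"fingers": 0,"linear": [0,0,0],"rot": [0,0,0]},{"fingers": 0,"linear": [0,0,0],"rot": [0,0,0]}]'

```text
time_s: 11.95
tool_pos: [504.8, 67.8, 218.0]
orientation: [0.542, 2.652, 0.065]
ft_force: [0.4, 0.2, -1.8]
gripper_width: 0.131
```

```bash
cat >> h.py <<'E'
def RL(cw):
    a=np.radians(cw);kx=np.cos(a)*xl-np.sin(a)*yl
    x=-kx;z=-zl;return np.stack([x,np.cross(z,x),z],1)
E
python3 - <<'E'
from h import *
st()
plan(L+109*zl,RL(17.5))
for n,(y,x) in {"side":(150,200),"top":(140,200)}.items():
    im=cv2.cvtColor(eyes.capture(n),cv2.COLOR_RGB2BGR);cv2.imwrite(f"pics/{n}9full.png",im); im=im[y:y+110,x:x+130]
    cv2.imwrite(f"pics/{n}9.png",cv2.resize(im,None,fx=5,fy=5,interpolation=cv2.INTER_CUBIC))
s=env.sense();tip=s["tool_pos"]+64.2*Ro.from_rotvec(s["orientation"]).as_matrix()[:,2]
print("pred tip crop",(proj("side",tip)-[200,150])*5+2,(proj("top",tip)-[200,140])*5+2)
E
```

```text
t 11.95 p [504.8  67.8 218. ] ax [[-0.831, 0.364, 0.421], [0.384, 0.922, -0.04], [-0.403, 0.129, -0.906]] F [ 0.4  0.2 -1.8] M [0.03 0.3  0.01] j [ 0.11 -0.32  1.81 -0.09  1.22 -1.05] g 0.131
TCP rel lock (xl,yl,zl) [  3.5  -0.9 108.5]
n 1 dist 3.6229171405599843 deg 0.19527602389502863
  lin [ 0.0036 -0.0002 -0.0005] rot [ 0.02  0.03 -0.19]
pred tip crop [[395.56397884 266.66538493]] [[311.19953337 312.64145236]]
```

View pics/side9.png

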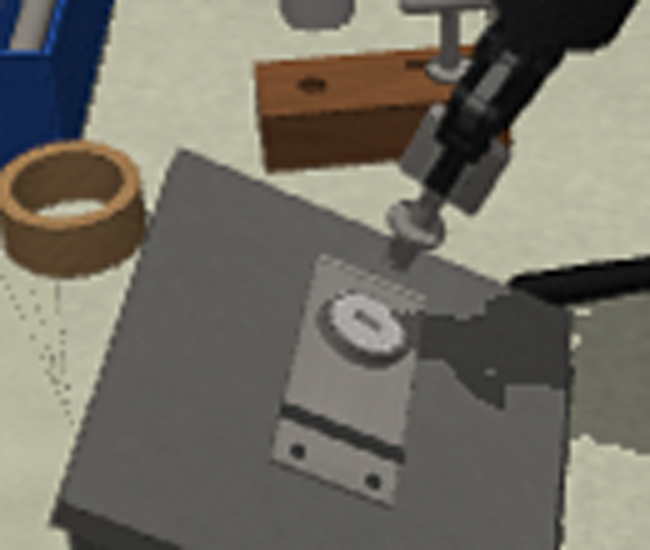

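View pics/top9.png

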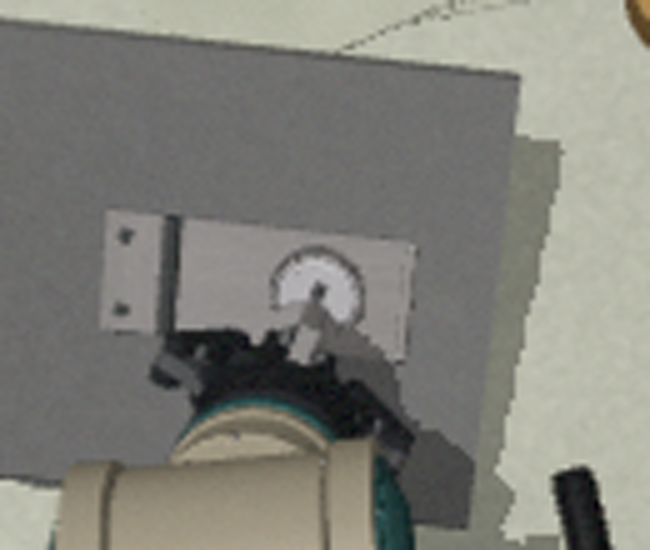

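```bash
python3 - <<'E'
from h import *
np.set_printoptions(precision=2,suppress=True)
im=cv2.imread("pics/side9full.png");c=im[180:240,255:300]
cv2.imwrite("pics/side9z.png",cv2.resize(c,None,fx=13,fy=9.9,interpolation=cv2.INTER_CUBIC))
c=im[190:232,258:292];cv2.imwrite("pics/side9z.png",cv2.resize(c,None,fx=14,fy=14,interpolation=cv2.INTER_CUBIC))
g=im.mean(2)
print(g[205:224,262:284].astype(int))
print("pred lock side",proj("side",L), "plug ext",proj("side",[L+22*xl,L-22*xl,L+22*yl,L-22*yl]).tolist())
E
```

```text
[[ 96 122 124 125 127 127 124 126 127 111 106 120 134 123 103  98  96  95
   97  96  96  95]
 [113 123 126 126 127 126 125 126 125 122 125 126 121 105 126 122 107 102
   99  95  95  96]
 [112 123 126 126 127 126 129 125 121 122 124 127 126 125 115 111 124 135
  116  97  99  95]
 [124 124 125 126 128 120 143 112  94 122 122 122 114 122 125 126 126 111
  107 131 123 106]
 [123 125 126 124 124  95 114 166 170 169 169 142 116 120 119 123 125 123
  124 117 102 126]
 [125 126 124  84 102 171 181 168 166 166 166 167 168 148 130 119 123 122
  126 127 126 113]
 [123 126  85  81 123 165 166 167 165 162 163 166 164 169 173 144 123 121
  128 123 126 121]
 [126 110  90  89 137 165 166 166 165 102 111 160 167 166 166 173  89  90
  122  78 120  78]
 [127  94  83  75 118 165 165 167 148  94 101 113 144 164 166 169 119  87
   70  73  73  73]
 [126  95  82  82 122 170 158 163 166 170 132 110 100 127 163 170 173 121
   77  75  75  75]
 [126 106  85  83  68 129 166 165 163 167 170 157 116 103 144 164 169 179
   98  73  75  75]
 [126 129  90  84  83 104 137 165 165 166 165 167 170 141 162 167 166 173
  1
[... 174 characters left out ...]
 167 164
  120  68  73  71]
 [125 125 127 129 101  82  77  73  63 100 127 150 160 167 169 182 129  97
   88  75  82  71]
 [124 126 127 128 131 100  80  73  71  67  58  78 102 101 103 115  93  65
   58  78 126  81]
 [125 126 126 128 129 129 107  80  72  67  63  61  57  54  51  51  50  54
   78 125 128  82]
 [125 125 127 128 126 127 129 118  93  77  69  62  59  57  55  56  63  93
  128 126 127  98]
 [126 125 127 128 126 126 127 128 131 130 116  86  81  80  79  92 128 129
  127 125 123  98]]
pred lock side [[273.55 214.25]] plug ext [[266.50781852779755, 211.3124875361053], [280.5533923842153, 217.15857336718977], [272.5535789153702, 219.27735740743546], [274.5265207885647, 209.35400924609255]]
```

View pics/side9z.png

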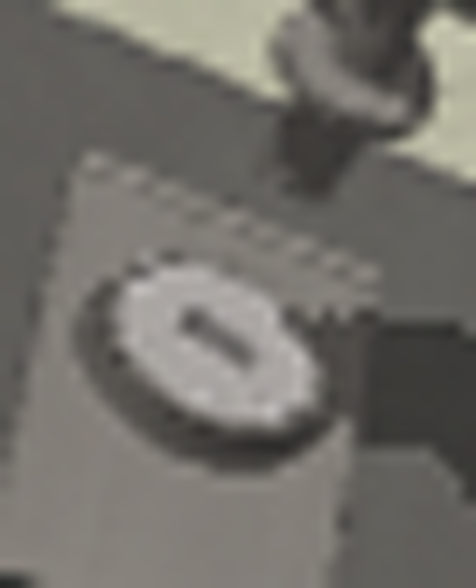

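```bash
python3 - <<'E'
from h import *
np.set_printoptions(precision=2,suppress=True)
g=cv2.imread("pics/side9full.png").mean(2)
for sat in (35,60):
    w=np.clip((163-g)/sat,0,1);w[w<.08]=0
    M=np.zeros_like(w);M[212:217,269:277]=1;M[212,273:]=1;w=w*M;w[216,:274]=0
    vv,uu=np.nonzero(w);W=w[vv,uu]
    P=np.array([onplane("side",(u,v),L,zl) for u,v in zip(uu,vv)])-L
    q=np.stack([P@xl,P@yl],1);mu=(q*W[:,None]).sum(0)/W.sum();d=q-mu
    C=(d*W[:,None]).T@d/W.sum();ev,V=np.linalg.eigh(C);v=V[:,1]*np.sign(V[0,1])
    print(mu,np.sqrt(ev*12),"cw",np.degrees(np.arctan2(-v[1],v[0])), "px",(uu*W).sum()/W.sum(),(vv*W).sum()/W.sum())
c,d=ray("side",(273.5,214));print("view",d@xl,d@yl,d@zl)
# plug bright
m=((g>140)).astype(np.uint8);m[:207]=0;m[221:]=0;m[:,:264]=0;m[:,283:]=0
cs=cv2.findContours(m,cv2.RETR_EXTERNAL,cv2.CHAIN_APPROX_NONE)[0];c=cv2.convexHull(max(cs,key=cv2.contourArea))
mm=np.zeros(g.shape,np.uint8);cv2.fillPoly(mm,[c],1);vv,uu=np.nonzero(mm);print("plug centroid",uu.mean(),vv.mean(),len(uu))
P=onplane("side",(uu.mean(),vv.mean()),L,zl)-L;print(P@xl,P@yl)
E
```

```text
[-589.87 -360.35] [   5.43 1738.55] cw -30.77475083237378 px 413.0201806148729 212.0760603788348
[-596.45 -364.33] [   4.81 1731.27] cw -30.76580879051136 px 414.54065291037875 212.06007468432395
view -0.16822830613369405 -0.7556928959689799 -0.63295140729554
plug centroid 272.8608695652174 213.69565217391303 115
2.322446282234108 -1.070059572846232
```

```bash
python3 - <<'E'
from h import *
np.set_printoptions(precision=2,suppress=True)
g=cv2.imread("pics/side9full.png").mean(2)
for sat in (35,60):
    w=np.clip((163-g)/sat,0,1);w[w<.08]=0
    M=np.zeros_like(w);M[212:217,269:277]=1;w=w*M
    vv,uu=np.nonzero(w);W=w[vv,uu]
    P=np.array([onplane("side",(u,v),L,zl) for u,v in zip(uu,vv)])-L
    q=np.stack([P@xl,P@yl],1);mu=(q*W[:,None]).sum(0)/W.sum();d=q-mu
    C=(d*W[:,None]).T@d/W.sum();ev,V=np.linalg.eigh(C);v=V[:,1]*np.sign(V[0,1])
    print(mu,np.sqrt(ev*12),"cw",np.degrees(np.arctan2(-v[1],v[0])), "px",(uu*W).sum()/W.sum(),(vv*W).sum()/W.sum())
# blade in side view
print(g[198:207,274:288].astype(int))
E
```

```text
[ 1.65 -1.48] [ 9.68 17.9 ] cw 15.795746533211219 px 273.0936139332366 213.69303338171264
[ 2.01 -1.63] [ 8.89 17.73] cw 17.447541728834604 px 272.9855446566856 213.61125451729478
[[ 94  93  94  91  60  58  60  75  67  81  89 116 110  91]
 [ 96  95  95  84  61  60  61  57  58  60  62  59  65 116]
 [ 97  97  93  82  61  60  60  60  57  65  93 113 155 175]
 [ 98  97  89  80  64  59  60  58  57  84  95  93  90 105]
 [ 96  97  87  91  84  63  58  58  77  94  96  93  94  91]
 [ 95  96  97  97  73  67  59  67  94  96  95  94  95  95]
 [ 88  96  95  97  98  88  81  86  94  96  95  93  94  96]
 [134 123 103  98  96  95  97  96  96  95  95  95  94  95]
 [121 105 126 122 107 102  99  95  95  96  96  97  95  95]]
```

```bash
python3 - <<'E'
from h import *
np.set_printoptions(precision=1,suppress=True)
s=env.sense();R=Ro.from_rotvec(s["orientation"]).as_matrix();p=s["tool_pos"]
K=lambda x,y,z:p+R@np.array([x,y,64.2-z])   # key coords, x=tool x,y=tool y
def cr(q):return (proj("side",q)-[200,150])*5+2
print("TL/TR/BL/BR near face",cr([K(a,6,z) for z in(105,60) for a in(-25,25)]))
print("collar top/bot c",cr([K(0,0,36),K(0,0,30)]),"tip",cr([K(-6,0,0),K(6,0,0),K(0,0,0)]))
print("blade edges z=10",cr([K(-8,3.5,10),K(8,3.5,10),K(8,-3.5,10)]))
im=cv2.imread("pics/side9full.png")
c=im[165:215,268:308];cv2.imwrite("pics/s9k.png",cv2.resize(c,None,fx=12,fy=12,interpolation=cv2.INTER_CUBIC))
f=lambda q:(proj("side",q)-[268,165])*12+5.5
pts=np.vstack([f([K(a,6,z) for z in(105,60) for a in(-25,25)]),f([K(0,0,36),K(0,0,30),K(-6,0,0),K(6,0,0),K(-8,0,10),K(8,0,10)])])
o=cv2.imread("pics/s9k.png")
for q in pts: cv2.circle(o,tuple(int(v) for v in q),4,(0,0,255),-1)
cv2.imwrite("pics/s9k.png",o)
E
```

```text
TL/TR/BL/BR near face [[432.4 109. ]
 [511.7 161.7]
 [397.7 170. ]
 [475.  221.5]]
collar top/bot c [[422.1 221.7]
 [417.6 229.3]] tip [[386.6 260.7]
 [404.5 272.6]
 [395.6 266.7]]
blade edges z=10 [[388.4 249.3]
 [412.4 265.4]
 [417.2 259.4]]
```

View pics/s9k.png

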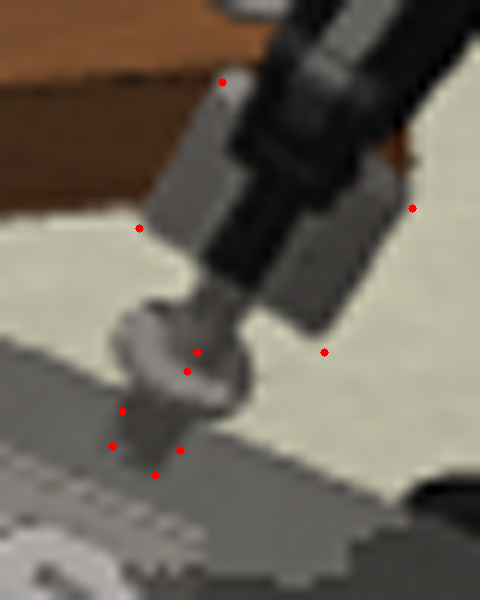

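```bash
python3 - <<'E'
from h import *
plan(L+0.8*xl-0.5*yl+69*zl,RL(17.5),n=4)
E
```

```text
n 4 dist 39.83660774226436 deg 0.19902650776064856
  lin [ 0.0007 -0.0002  0.0099] rot [ 0.01  0.01 -0.05]
  lin [ 0.0007 -0.0002  0.0099] rot [ 0.01  0.01 -0.05]
  lin [ 0.0007 -0.0002  0.0099] rot [ 0.01  0.01 -0.05]
  lin [ 0.0007 -0.0001  0.0099] rot [ 0.01  0.01 -0.05]
```

send_rows --motion '[{"fingers": 0,"linear": [0.0007,-0.0002,0.01],"rot": [0,0,-0.1]},{"fingers": 0,"linear": [0.0007,-0.0002,0.01],"rot": [0,0,-0.1]},{"fingers": 0,"linear": [0.0007,-0.0002,0.01],"rot": [0,0,0]},{"fingers": 0,"linear": [0.0007,-0.0001,0.01],"rot": [0,0,0]},{"fingers": 0,"linear": [0,0,0],"rot": [0,0,0]}]'

```text
time_s: 12.55
tool_pos: [518.4, 67.4, 178.4]
orientation: [0.536, 2.656, 0.063]
ft_force: [0.1, -0.3, -1.5]
gripper_width: 0.132
```

send_rows --motion '[{"fingers": 0,"linear": [0,0,0],"rot": [0,0,0]},{"fingers": 0,"linear": [0,0,0],"rot": [0,0,0]},{"fingers": 0,"linear": [0,0,0],"rot": [0,0,0]}]'

```text
time_s: 12.85
tool_pos: [519.1, 67.6, 181.7]
orientation: [0.535, 2.651, 0.065]
ft_force: [0.0, -0.9, -1.7]
gripper_width: 0.133
```

```bash
python3 - <<'E'
from h import *
st()
plan(L+0.8*xl-0.5*yl+69*zl,RL(17.5),n=1)
for n,(y,x) in {"side":(170,250),"top":(170,235)}.items():
    im=cv2.cvtColor(eyes.capture(n),cv2.COLOR_RGB2BGR);cv2.imwrite(f"pics/{n}10full.png",im); im=im[y:y+60,x:x+60]
    cv2.imwrite(f"pics/{n}10.png",cv2.resize(im,None,fx=9,fy=9,interpolation=cv2.INTER_CUBIC))
E
```

```text
t 12.85 p [519.1  67.6 181.7] ax [[-0.832, 0.36, 0.423], [0.38, 0.924, -0.039], [-0.405, 0.128, -0.905]] F [ 0.  -0.9 -1.7] M [0.02 0.33 0.01] j [ 0.1  -0.25  1.84 -0.09  1.13 -1.05] g 0.133
TCP rel lock (xl,yl,zl) [ 1.   0.2 69.5]
n 1 dist 0.9454372597086222 deg 0.18009072120462757
  lin [ 0.     -0.0008  0.0005] rot [0.11 0.12 0.07]
```

View pics/side10.png

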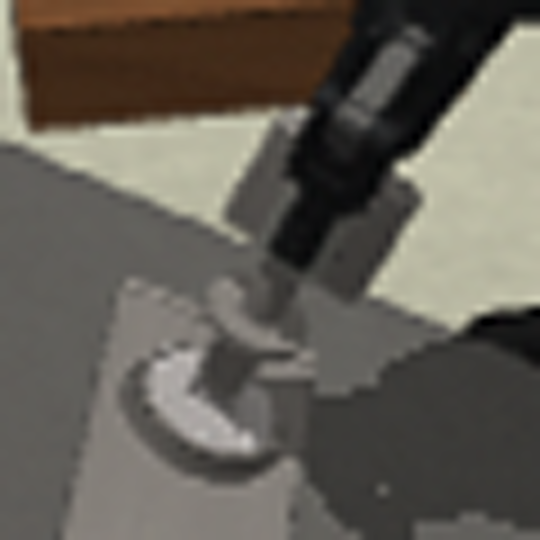

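View pics/top10.png

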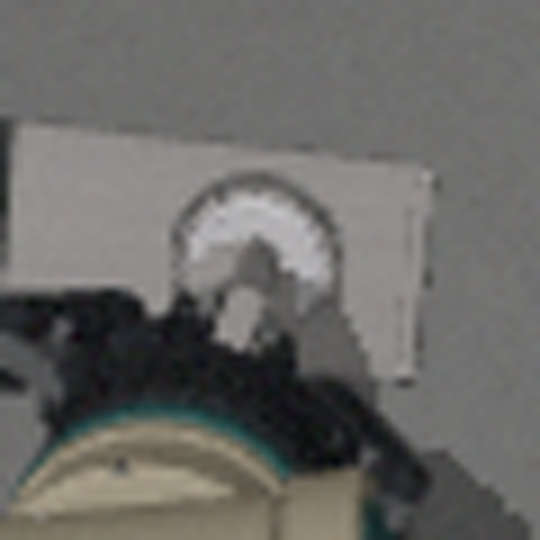

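send_rows --motion '[{"fingers": 0,"linear": [0,-0.0005,0.003],"rot": [0,0,0]},{"fingers": 0,"linear": [0,0,0.002],"rot": [0,0,0]},{"fingers": 0,"linear": [0,0,0],"rot": [0,0,0]}]'

```text
time_s: 13.25
tool_pos: [520.7, 66.8, 175.8]
orientation: [0.536, 2.653, 0.064]
ft_force: [0.2, 0.1, -2.5]
gripper_width: 0.136
```

send_rows --motion '[{"fingers": 0,"linear": [0,0,0.001],"rot": [0,0,0]},{"fingers": 0,"linear": [0,0,0.001],"rot": [0,0,0]},{"fingers": 0,"linear": [0,0,0],"rot": [0,0,0]}]'

```text
time_s: 13.55
tool_pos: [521.7, 66.8, 174.4]
orientation: [0.536, 2.652, 0.064]
ft_force: [1.0, 0.4, -0.8]
gripper_width: 0.138
```

```bash
python3 -c "
from h import *
st()"
```

```text
t 13.55 p [521.7  66.8 174.4] ax [[-0.832, 0.36, 0.422], [0.38, 0.924, -0.039], [-0.404, 0.128, -0.906]] F [ 1.   0.4 -0.8] M [ 0.06  0.35 -0.07] j [ 0.1  -0.24  1.84 -0.09  1.11 -1.05] g 0.138
TCP rel lock (xl,yl,zl) [ 0.3 -0.3 61.8]
```

send_rows --motion '[{"fingers": 0,"linear": [0,0,0.0015],"rot": [0,0,0]},{"fingers": 0,"linear": [0,0,0.0015],"rot": [0,0,0]},{"fingers": 0,"linear": [0,0,0],"rot": [0,0,0]}]'

```text
time_s: 13.85
tool_pos: [522.9, 66.5, 171.6]
orientation: [0.536, 2.652, 0.064]
ft_force: [0.3, -1.2, -1.1]
gripper_width: 0.13
```

send_rows --motion '[{"fingers": 0,"linear": [0,0,0.0015],"rot": [0,0,0]},{"fingers": 0,"linear": [0,0,0.0015],"rot": [0,0,0]},{"fingers": 0,"linear": [0,0,0],"rot": [0,0,0]}]'

```text
time_s: 14.15
tool_pos: [524.2, 66.4, 168.8]
orientation: [0.536, 2.652, 0.064]
ft_force: [0.2, -1.7, -2.6]
gripper_width: 0.132
```

```bash
python3 -c "
from h import *
st()"
```

```text
t 14.15 p [524.2  66.4 168.8] ax [[-0.832, 0.36, 0.422], [0.38, 0.924, -0.039], [-0.404, 0.127, -0.906]] F [ 0.2 -1.7 -2.6] M [-0.48  0.43 -0.26] j [ 0.1  -0.23  1.84 -0.09  1.1  -1.05] g 0.132
TCP rel lock (xl,yl,zl) [ 0.3 -0.5 55.7]
```

It's entering the slot: the tip is about 8.5 mm in, with only about 2 N lateral force.

send_rows --motion '[{"fingers": 0,"linear": [0,-0.0003,0.002],"rot": [0,0,0]},{"fingers": 0,"linear": [0,0,0.002],"rot": [0,0,0]},{"fingers": 0,"linear": [0,0,0.002],"rot": [0,0,0]},{"fingers": 0,"linear": [0,0,0],"rot": [0,0,0]}]'

```text
time_s: 14.55
tool_pos: [526.7, 66.1, 163.2]
orientation: [0.536, 2.652, 0.064]
ft_force: [-0.0, -1.1, -2.8]
gripper_width: 0.132
```

send_rows --motion '[{"fingers": 0,"linear": [0,0,0.002],"rot": [0,0,0]},{"fingers": 0,"linear": [0,0,0.002],"rot": [0,0,0]},{"fingers": 0,"linear": [0,0,0],"rot": [0,0,0]}]'

```text
time_s: 14.85
tool_pos: [528.4, 65.9, 159.7]
orientation: [0.536, 2.652, 0.064]
ft_force: [0.3, -1.8, -1.9]
gripper_width: 0.134
```

```bash
python3 -c "
from h import *
st()"
```

```text
t 14.85 p [528.4  65.9 159.7] ax [[-0.832, 0.36, 0.422], [0.38, 0.924, -0.039], [-0.404, 0.128, -0.906]] F [ 0.3 -1.8 -1.9] M [-0.33  0.41 -0.17] j [ 0.1  -0.21  1.84 -0.09  1.08 -1.05] g 0.134
TCP rel lock (xl,yl,zl) [ 0.2 -0.6 45.7]
```

send_rows --motion '[{"fingers": 0,"linear": [0,0,0.002],"rot": [0,0,0]},{"fingers": 0,"linear": [0,0,0.002],"rot": [0,0,0]},{"fingers": 0,"linear": [0,0,0.002],"rot": [0,0,0]},{"fingers": 0,"linear": [0,0,0.002],"rot": [0,0,0]},{"fingers": 0,"linear": [0,0,0],"rot": [0,0,0]}]'

```text
time_s: 15.35
tool_pos: [531.7, 65.6, 152.4]
orientation: [0.536, 2.652, 0.064]
ft_force: [-0.1, -1.8, -2.1]
gripper_width: 0.131
```

send_rows --motion '[{"fingers": 0,"linear": [0,0,0.001],"rot": [0,0,0]},{"fingers": 0,"linear": [0,0,0.001],"rot": [0,0,0]},{"fingers": 0,"linear": [0,0,0],"rot": [0,0,0]}]'

```text
time_s: 15.65
tool_pos: [532.6, 65.5, 150.9]
orientation: [0.535, 2.652, 0.064]
ft_force: [-1.0, -2.0, -1.7]
gripper_width: 0.137
```

send_rows --motion '[{"fingers": 0,"linear": [0,0,0.001],"rot": [0,0,0]},{"fingers": 0,"linear": [0,0,0.0005],"rot": [0,0,0]},{"fingers": 0,"linear": [0,0,0],"rot": [0,0,0]}]'

```text
time_s: 15.95
tool_pos: [533.2, 65.4, 149.8]
orientation: [0.536, 2.652, 0.064]
ft_force: [-3.8, -2.9, 0.8]
gripper_width: 0.132
```

```bash
python3 -c "
from h import *
st()"
```

```text
t 15.95 p [533.2  65.4 149.8] ax [[-0.832, 0.36, 0.422], [0.38, 0.924, -0.039], [-0.404, 0.128, -0.906]] F [-3.8 -2.9  0.8] M [-0.59  0.75 -0.36] j [ 0.09 -0.18  1.84 -0.09  1.05 -1.05] g 0.132
TCP rel lock (xl,yl,zl) [ 0.4 -0.6 34.7]
```

send_rows --motion '[{"fingers": 0,"linear": [0,0,0.001],"rot": [0,0,0]},{"fingers": 0,"linear": [0,0,0],"rot": [0,0,0]},{"fingers": 0,"linear": [0,0,0],"rot": [0,0,0]}]'

```text
time_s: 16.25
tool_pos: [533.3, 65.5, 149.8]
orientation: [0.536, 2.652, 0.064]
ft_force: [-13.4, -3.8, 8.4]
gripper_width: 0.132
```

```bash
python3 - <<'E'
from h import *
st()
im=cv2.cvtColor(eyes.capture("side"),cv2.COLOR_RGB2BGR)[170:230,250:310]
cv2.imwrite("pics/side11.png",cv2.resize(im,None,fx=9,fy=9,interpolation=cv2.INTER_CUBIC))
E
```

```text
t 16.25 p [533.3  65.5 149.8] ax [[-0.832, 0.36, 0.422], [0.38, 0.924, -0.039], [-0.404, 0.128, -0.906]] F [-13.4  -3.8   8.4] M [-0.7   1.65 -0.37] j [ 0.09 -0.18  1.84 -0.09  1.05 -1.05] g 0.132
TCP rel lock (xl,yl,zl) [ 0.5 -0.6 34.6]
```

View pics/side11.png

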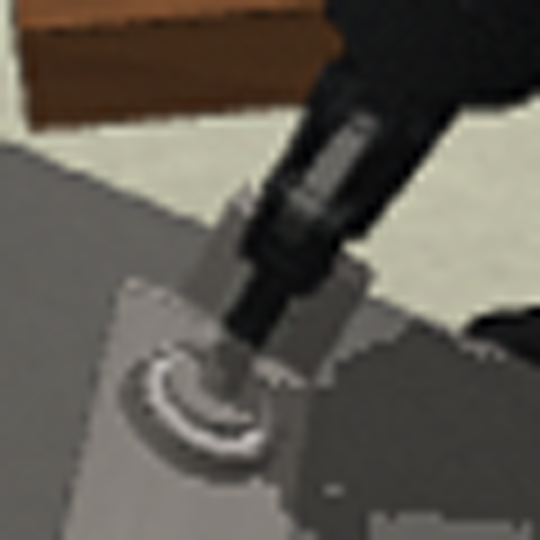

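The collar is seated on the plug (crop position about (215,400)). The axial force rises sharply at zl ≈ 34.6, where I expected 34.2. Easing the press slightly, then turning.

send_rows --motion '[{"fingers": 0,"linear": [0,-0.0003,-0.0008],"rot": [0,0,0]},{"fingers": 0,"linear": [0,0,0],"rot": [0,0,5]},{"fingers": 0,"linear": [0,0,0],"rot": [0,0,5]},{"fingers": 0,"linear": [0,0,0],"rot": [0,0,5]},{"fingers": 0,"linear": [0,0,0],"rot": [0,0,5]}]'

```text
time_s: 16.8
tool_pos: [532.8, 65.1, 149.6]
orientation: [0.996, 2.528, 0.168]
ft_force: [-8.7, -3.1, 4.2]
gripper_width: 0.13
```

```bash
cat >> h.py <<'E'
def fr():
    st();s=env.sense();R=Ro.from_rotvec(s["orientation"]).as_matrix()
    F=s["ft_force"];M=s["wrist_torque"];print("F tool",np.round(R.T@F,1),"M tool",np.round(R.T@M,2),"F lock",np.round([F@xl,F@yl,F@zl],1))
    k=-R[:,0];print("cw deg",np.degrees(np.arctan2(-(k@yl),k@xl)).round(1),"tilt deg",np.degrees(np.arccos(-R[:,2]@zl)).round(2))
E
python3 -c "
from h import *
fr()"
```

```text
t 16.8 p [532.8  65.1 149.6] ax [[-0.657, 0.625, 0.421], [0.675, 0.736, -0.039], [-0.335, 0.259, -0.906]] F [-8.7 -3.1  4.2] M [-0.75  1.32 -0.25] j [ 0.09 -0.18  1.84 -0.09  1.05 -0.7 ] g 0.13
TCP rel lock (xl,yl,zl) [ 0.  -1.  34.6]
F tool [ 2.2 -6.7 -7.3] M tool [ 1.47  0.44 -0.14] F lock [-5.8 -3.9  7.3]
cw deg 37.6 tilt deg 0.05
```

send_rows --motion '[{"fingers": 0,"linear": [0,0,0],"rot": [0,0,5]},{"fingers": 0,"linear": [0,0,0],"rot": [0,0,5]},{"fingers": 0,"linear": [0,0,0],"rot": [0,0,5]},{"fingers": 0,"linear": [0,0,0],"rot": [0,0,5]},{"fingers": 0,"linear": [0,0,0],"rot": [0,0,5]}]'

```text
time_s: 17.3
tool_pos: [532.8, 65.1, 149.6]
orientation: [1.534, 2.274, 0.292]
ft_force: [-7.5, -3.6, 4.5]
gripper_width: 0.135
```

```bash
python3 -c "
from h import *
fr()"
```

```text
t 17.3 p [532.8  65.1 149.6] ax [[-0.331, 0.844, 0.421], [0.923, 0.382, -0.039], [-0.194, 0.376, -0.906]] F [-7.5 -3.6  4.5] M [-0.71  1.28 -0.25] j [ 0.09 -0.18  1.84 -0.09  1.05 -0.26] g 0.135
TCP rel lock (xl,yl,zl) [ 0.1 -1.  34.7]
F tool [-1.7 -6.1 -7.1] M tool [ 1.47 -0.21 -0.12] F lock [-4.6 -4.3  7.1]
cw deg 62.6 tilt deg 0.05
```

send_rows --motion '[{"fingers": 0,"linear": [0,0,0],"rot": [0,0,5]},{"fingers": 0,"linear": [0,0,0],"rot": [0,0,5]},{"fingers": 0,"linear": [0,0,0],"rot": [0,0,5]},{"fingers": 0,"linear": [0,0,0],"rot": [0,0,5]},{"fingers": 0,"linear": [0,0,0],"rot": [0,0,3]}]'

```text
time_s: 17.8
tool_pos: [532.8, 65.1, 149.6]
orientation: [1.983, 1.949, 0.398]
ft_force: [-7.2, -2.8, 3.5]
gripper_width: 0.131
```

```bash
python3 -c "
from h import *
fr()"
```

```text
t 17.8 p [532.8  65.1 149.6] ax [[0.024, 0.907, 0.421], [0.999, -0.009, -0.039], [-0.032, 0.422, -0.906]] F [-7.2 -2.8  3.5] M [-0.74  1.23 -0.25] j [ 0.09 -0.18  1.84 -0.09  1.05  0.14] g 0.131
TCP rel lock (xl,yl,zl) [ 0.1 -1.  34.6]
F tool [-3.1 -5.  -6. ] M tool [ 1.22 -0.78 -0.13] F lock [-4.7 -3.4  6. ]
cw deg 85.6 tilt deg 0.05
```

send_rows --motion '[{"fingers": 0,"linear": [0,0,0],"rot": [0,0,2]},{"fingers": 0,"linear": [0,0,0],"rot": [0,0,2]},{"fingers": 0,"linear": [0,0,0],"rot": [0,0,1]},{"fingers": 0,"linear": [0,0,0],"rot": [0,0,0]}]'

```text
time_s: 18.2
tool_pos: [532.8, 65.1, 149.6]
orientation: [2.071, 1.869, 0.419]
ft_force: [-8.6, -3.7, 3.4]
gripper_width: 0.131
```

```bash
python3 -c "
from h import *
fr()"
```

```text
t 18.2 p [532.8  65.1 149.6] ax [[0.101, 0.901, 0.421], [0.995, -0.093, -0.039], [0.004, 0.423, -0.906]] F [-8.6 -3.7  3.4] M [-0.74  1.23 -0.31] j [ 0.09 -0.18  1.84 -0.09  1.05  0.22] g 0.131
TCP rel lock (xl,yl,zl) [ 0.1 -1.  34.6]
F tool [-4.5 -5.9 -6.6] M tool [ 1.14 -0.91 -0.08] F lock [-6.  -4.5  6.6]
cw deg 90.4 tilt deg 0.05
```

send_rows --motion '[{"fingers": 0,"linear": [0,0,0],"rot": [0,0,1.5]},{"fingers": 0,"linear": [0,0,0],"rot": [0,0,1.5]},{"fingers": 0,"linear": [0,0,0],"rot": [0,0,0]}]'

```text
time_s: 18.5
tool_pos: [532.8, 65.1, 149.6]
orientation: [2.124, 1.818, 0.432]
ft_force: [-7.5, -4.4, 4.3]
gripper_width: 0.134
```

```bash
python3 -c "
from h import *
fr()"
```

```text
t 18.5 p [532.8  65.1 149.6] ax [[0.148, 0.895, 0.421], [0.989, -0.145, -0.039], [0.026, 0.422, -0.906]] F [-7.5 -4.4  4.3] M [-0.68  1.3  -0.35] j [ 0.09 -0.18  1.84 -0.09  1.05  0.28] g 0.134
TCP rel lock (xl,yl,zl) [ 0.1 -1.  34.6]
F tool [-5.4 -4.2 -6.9] M tool [ 1.17 -0.94 -0.02] F lock [-4.5 -5.1  6.9]
cw deg 93.5 tilt deg 0.04
```

send_rows --motion '[{"fingers": 0,"linear": [0,0,0],"rot": [0,0,1.5]},{"fingers": 0,"linear": [0,0,0],"rot": [0,0,0]}]'

```text
time_s: 18.7
tool_pos: [532.8, 65.1, 149.6]
orientation: [2.15, 1.792, 0.438]
ft_force: [-7.9, -3.2, 3.4]
gripper_width: 0.134
```

```bash
python3 - <<'E'
from h import *
fr()
for n,(y,x) in {"side":(170,245),"top":(165,230)}.items():
    im=cv2.cvtColor(eyes.capture(n),cv2.COLOR_RGB2BGR); im=im[y:y+60,x:x+65]
    cv2.imwrite(f"pics/{n}12.png",cv2.resize(im,None,fx=9,fy=9,interpolation=cv2.INTER_CUBIC))
E
```

```text
t 18.7 p [532.8  65.1 149.6] ax [[0.172, 0.891, 0.421], [0.984, -0.171, -0.039], [0.037, 0.422, -0.906]] F [-7.9 -3.2  3.4] M [-0.7   1.27 -0.31] j [ 0.09 -0.18  1.84 -0.09  1.05  0.3 ] g 0.134
TCP rel lock (xl,yl,zl) [ 0.1 -1.  34.6]
F tool [-4.4 -5.  -6.3] M tool [ 1.12 -0.97 -0.06] F lock [-5.4 -4.   6.3]
cw deg 95.0 tilt deg 0.05
```

View pics/side12.png

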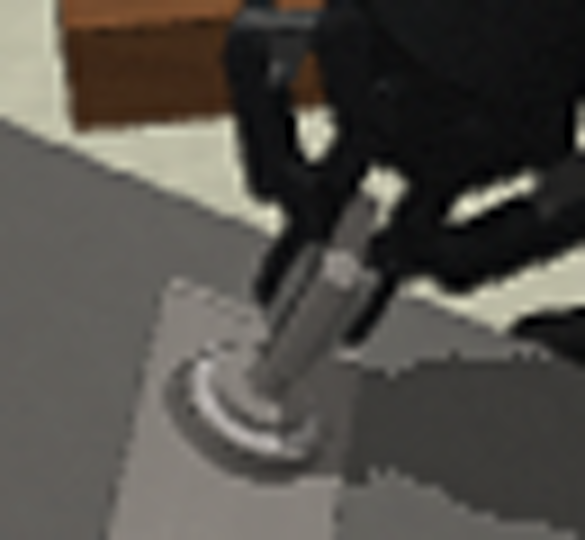

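View pics/top12.png

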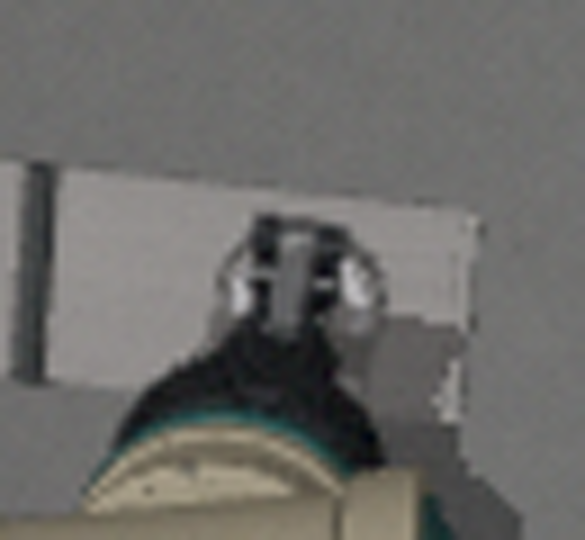

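send_rows --motion '[{"fingers": 0,"linear": [0,0,0],"rot": [0,0,1]}]'

```text
time_s: 18.9
tool_pos: [532.8, 65.1, 149.6]
orientation: [2.166, 1.775, 0.442]
ft_force: [-6.4, -4.0, 3.6]
gripper_width: 0.133
```

```bash
python3 -c "
from h import *
fr()"
```

```text
t 18.9 p [532.8  65.1 149.6] ax [[0.187, 0.887, 0.421], [0.981, -0.188, -0.039], [0.044, 0.421, -0.906]] F [-6.4 -4.   3.6] M [-0.69  1.26 -0.25] j [ 0.09 -0.18  1.84 -0.09  1.05  0.32] g 0.133
TCP rel lock (xl,yl,zl) [ 0.1 -1.  34.7]
F tool [-5.  -3.4 -5.8] M tool [ 1.1  -0.96 -0.12] F lock [-3.9 -4.6  5.8]
cw deg 95.9 tilt deg 0.05
```

send_rows --motion '[{"fingers": 0,"linear": [0,0,0],"rot": [0,0,1]}]'

```text
time_s: 19.0
tool_pos: [532.8, 65.1, 149.6]
orientation: [2.184, 1.757, 0.446]
ft_force: [-6.3, -3.4, 4.5]
gripper_width: 0.135
```

```bash
python3 -c "
from h import *
fr()"
```

```text
t 19.0 p [532.8  65.1 149.6] ax [[0.203, 0.884, 0.421], [0.978, -0.205, -0.039], [0.052, 0.42, -0.906]] F [-6.3 -3.4  4.5] M [-0.78  1.28 -0.27] j [ 0.09 -0.18  1.84 -0.09  1.05  0.34] g 0.135
TCP rel lock (xl,yl,zl) [ 0.1 -1.  34.6]
F tool [-4.4 -3.  -6.6] M tool [ 1.08 -1.06 -0.14] F lock [-3.5 -4.   6.6]
cw deg 96.9 tilt deg 0.05
```

send_rows --motion '[{"fingers": 0,"linear": [0,0,0],"rot": [0,0,1]}]'

```text
time_s: 19.1
tool_pos: [532.8, 65.1, 149.6]
orientation: [2.201, 1.739, 0.45]
ft_force: [-6.6, -3.6, 2.7]
gripper_width: 0.132
```

```bash
python3 -c "
from h import *
fr()"
```

```text
t 19.1 p [532.8  65.1 149.6] ax [[0.218, 0.88, 0.421], [0.974, -0.222, -0.039], [0.059, 0.419, -0.906]] F [-6.6 -3.6  2.7] M [-0.7   1.37 -0.25] j [ 0.09 -0.18  1.84 -0.09  1.05  0.35] g 0.132
TCP rel lock (xl,yl,zl) [ 0.1 -1.  34.6]
F tool [-4.8 -3.9 -5.1] M tool [ 1.16 -1.03 -0.12] F lock [-4.5 -4.2  5.1]
cw deg 97.9 tilt deg 0.04
```

send_rows --motion '[{"fingers": 0,"linear": [0,0,0],"rot": [0,0,1]}]'

```text
time_s: 19.2
tool_pos: [532.8, 65.1, 149.6]
orientation: [2.218, 1.721, 0.455]
ft_force: [-7.3, -3.6, 4.3]
gripper_width: 0.132
```

```bash
python3 -c "
from h import *
fr()"
```

```text
t 19.2 p [532.8  65.1 149.6] ax [[0.233, 0.876, 0.421], [0.97, -0.239, -0.039], [0.066, 0.418, -0.906]] F [-7.3 -3.6  4.3] M [-0.72  1.27 -0.23] j [ 0.09 -0.18  1.84 -0.09  1.05  0.37] g 0.132
TCP rel lock (xl,yl,zl) [ 0.1 -1.  34.6]
F tool [-5.  -3.8 -6.8] M tool [ 1.05 -1.03 -0.14] F lock [-4.5 -4.3  6.8]
cw deg 98.9 tilt deg 0.05
```

The reaction torque stays at about 0.13 N m without showing a clear stop, so I'll let go, back off and look at the paddle's real angle.

send_rows --motion '[{"fingers": 1,"linear": [0,0,0],"rot": [0,0,0]},{"fingers": 1,"linear": [0,0,0],"rot": [0,0,0]},{"fingers": 1,"linear": [0,0,0],"rot": [0,0,0]},{"fingers": 1,"linear": [0,0,0],"rot": [0,0,0]},{"fingers": 1,"linear": [0,0,0],"rot": [0,0,0]}]'

```text
time_s: 19.7
tool_pos: [533.3, 65.3, 149.5]
orientation: [2.217, 1.722, 0.456]
ft_force: [0.3, 0.6, -0.9]
gripper_width: 0.962
```

send_rows --motion '[{"fingers": 1,"linear": [0,0,-0.02],"rot": [0,0,0]},{"fingers": 1,"linear": [0,0,-0.03],"rot": [0,0,0]},{"fingers": 1,"linear": [0,0,-0.04],"rot": [0,0,0]},{"fingers": 1,"linear": [0,0,-0.04],"rot": [0,0,0]},{"fingers": 1,"linear": [0,0,-0.02],"rot": [0,0,0]}]'

```text
time_s: 20.2
tool_pos: [469.6, 71.3, 289.5]
orientation: [2.214, 1.719, 0.463]
ft_force: [0.1, -0.0, -0.5]
gripper_width: 0.995
```

```bash
python3 - <<'E'
from h import *
fr()
for n,(y,x) in {"side":(170,245),"top":(165,230)}.items():
    im=cv2.cvtColor(eyes.capture(n),cv2.COLOR_RGB2BGR);cv2.imwrite(f"pics/{n}13full.png",im); im=im[y:y+60,x:x+65]
    cv2.imwrite(f"pics/{n}13.png",cv2.resize(im,None,fx=9,fy=9,interpolation=cv2.INTER_CUBIC))
E
```

```text
t 20.2 p [469.6  71.3 289.5] ax [[0.232, 0.874, 0.427], [0.97, -0.239, -0.038], [0.069, 0.423, -0.903]] F [ 0.1 -0.  -0.5] M [0.01 0.18 0.03] j [ 0.13 -0.44  1.77 -0.09  1.38  0.37] g 0.995
TCP rel lock (xl,yl,zl) [  1.7  -0.8 188.3]
F tool [-0.  -0.1  0.5] M tool [ 0.18 -0.02 -0.03] F lock [-0.1 -0.  -0.5]
cw deg 98.9 tilt deg 0.43
```

View pics/side13.png

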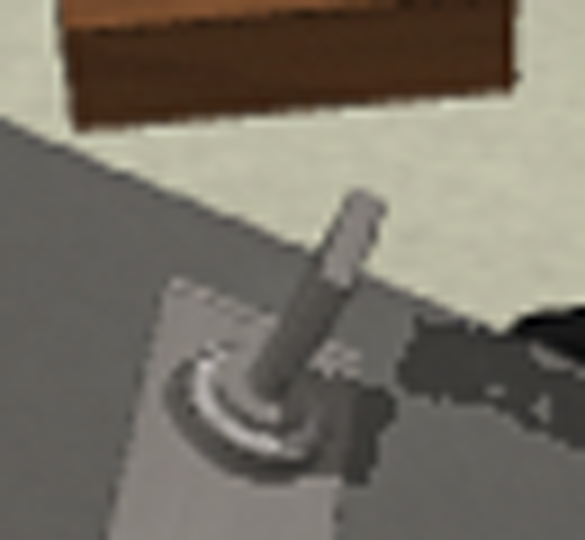

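View pics/top13.png

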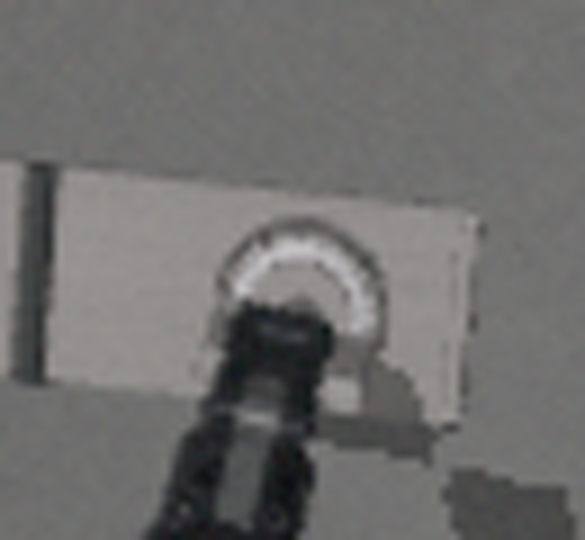

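Released, and the key stays standing in the lock, but a finger blocks the top view. Moving aside.

send_rows --motion '[{"fingers": 1,"linear": [0.03,0,-0.01],"rot": [0,0,0]},{"fingers": 1,"linear": [0.04,0,-0.01],"rot": [0,0,0]},{"fingers": 1,"linear": [0.04,-0.01,0],"rot": [0,0,0]},{"fingers": 1,"linear": [0.04,-0.01,0],"rot": [0,0,0]},{"fingers": 1,"linear": [0.03,0,0],"rot": [0,0,0]}]'

```text
time_s: 20.8
tool_pos: [485.2, 253.7, 304.3]
orientation: [2.216, 1.725, 0.452]
ft_force: [0.6, 0.1, 0.6]
gripper_width: 1.0
```

```bash
python3 - <<'E'
from h import *
fr()
for n,(y,x) in {"side":(170,245),"top":(165,230)}.items():
    im=cv2.cvtColor(eyes.capture(n),cv2.COLOR_RGB2BGR);cv2.imwrite(f"pics/{n}14full.png",im); im=im[y:y+60,x:x+65]
    cv2.imwrite(f"pics/{n}14.png",cv2.resize(im,None,fx=9,fy=9,interpolation=cv2.INTER_CUBIC))
E
```

```text
t 20.8 p [485.2 253.7 304.3] ax [[0.231, 0.878, 0.419], [0.971, -0.237, -0.039], [0.065, 0.416, -0.907]] F [0.6 0.1 0.6] M [ 0.01  0.2  -0.01] j [ 0.54 -0.16  1.51 -0.26  1.44  0.78] g 1.0
TCP rel lock (xl,yl,zl) [  6.3 182.3 202.4]
F tool [ 0.2  0.8 -0.3] M tool [ 0.2  -0.04  0.01] F lock [0.8 0.1 0.3]
cw deg 98.8 tilt deg 0.08
```

View pics/top14.png

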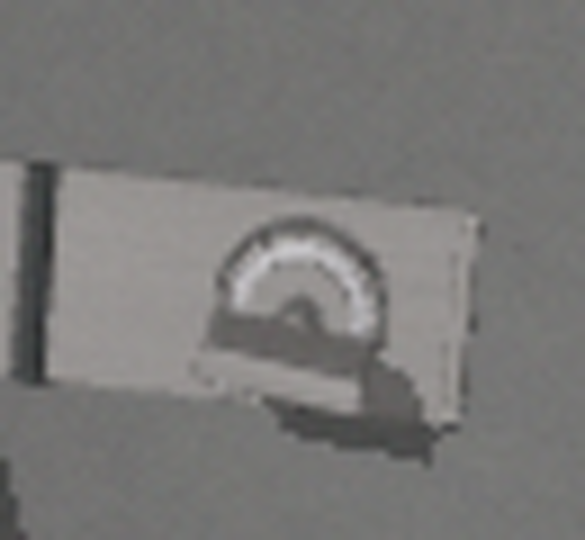

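```bash
python3 - <<'E'
from h import *
np.set_printoptions(precision=1,suppress=True)
g=cv2.imread("pics/top14full.png").astype(float).mean(2)
print(g[198:213,251:274].astype(int))
def edge(cols,r0,r1,sign):
    out=[]
    for c in cols:
        d=np.diff(g[r0:r1,c])*sign;i=int(np.argmax(d))
        o=0
        if 0<i<len(d)-1:
            a,b,cc=d[i-1],d[i],d[i+1];den=a-2*b+cc;o=0.5*(a-cc)/den if den else 0
        out.append((c,r0+i+.5+o))
    return np.array(out)
def ang(pts,h):
    P=np.array([onplane("top",p,L+h*zl,zl)-L for p in pts]);a=P@yl;b=P@xl
    k=np.polyfit(a,b,1);r=b-np.polyval(k,a);keep=abs(r)<2;k=np.polyfit(a[keep],b[keep],1);return k,r
e=edge(range(255,268),202,207,1);k,r=ang(e,75);print(e[:,1],"upper top edge: deg",np.degrees(np.arctan(k[0])),k[1],r)
# hasp reference: upper long edge x=+35 at h=-10
e=edge(range(240,280),182,189,1);k,r=ang(e,-10);print("hasp upper edge deg",np.degrees(np.arctan(k[0])),k[1],abs(r).max())
E
```

```text
[[146 146 146 123 129 178 161 147 145 146 131 108  99 106 143 148 147 133
  179 172 144  87 138]
 [144 146 134 103 117 142 145 146 147 137 109 102 102  90 113 143 146 148
  166 168 139 109 140]
 [146 147 118 101  95  98 102  99 111 100 110 132 112  86 110 143 148 149
  166 175 160 106 141]
 [145 145 110  99  97  98  99  99 100  98  99 101 110  95  94 131 146 147
  178 158 130 103 142]
 [147 139 107 101  98 102  98  98  96  97  99  97  96  96  94  98 109 110
  122 128 113  99 142]
 [147 126 124 106  98 101 102 100  97 101  97  99  96  96  98  98  98  97
   97 102  81  95 139]
 [149 144 146 147 149 140 122 108  98  99  99 100 100  98  99 101  97  98
  100  95  91 143 147]
 [130 142 146 147 147 149 150 149 147 142 125 109  99 103 104 105 102  99
   96  87  88 100 141]
 [130 139 142 143 145 145 145 148 151 151 152 151 149 141 127 109 104  95
  104  86  96  97  98]
 [145 134 123 152 140 143 143 142 144 146 147 151 152 153 153 152 148 144
  127  89  97  97  97]
 [145 146 143 145 130 134 119 131 134 143 145 143 144 147 151 152 156 156
  152  98  95  99  96]
 [124 123 123 114 112 127 128 143  91  93 102 120 134 145 147 145 147 149
  137  95  92  97  96]
 [114 116 116 115 114 116 115 117 118  90  80  82  67  87  97 115 134 145
  132 102  95  95  96]
 [114 117 114 116 117 118 117 117 117 115  83  78  77  73  75  76  78  81
   82  83  80  86  84]
 [116 118 117 118 115 116 117 115 117 116  84  76  73  78  75  74  78  75
   77  74  80  78  79]]
[203.5 203.6 204.2 204.4 204.5 204.6 205.5 205.5 205.5 205.5 205.5 205.5
 204.7] upper top edge: deg 5.293287119758474 5.18027213005074 [ 1.   1.2 -0.  -0.3 -0.   0.2 -1.9 -1.5 -1.  -0.6 -0.2  0.3  2.8]
hasp upper edge deg -0.19666017002514222 33.93781094965812 1.216535236865603
```

```bash
python3 - <<'E'
from h import *
np.set_printoptions(precision=1,suppress=True)
g=cv2.imread("pics/top14full.png").astype(float).mean(2)
pts=[]
for c in range(254,269):
    for r in range(201,209):
        if g[r,c]<125<=g[r+1,c] and g[r+1:r+2,c].max()>125 and g[min(r+2,211),c]>130: pts.append((c,r+(125-g[r,c])/(g[r+1,c]-g[r,c])));break
print(np.array(pts)[:,1])
P=np.array([onplane("top",p,L+75*zl,zl)-L for p in pts]);a=P@yl;b=P@xl;k=np.polyfit(a,b,1)
print("slope deg",np.degrees(np.arctan(k[0])),"b0",k[1],b-np.polyval(k,a))
# lower edge: light to dark under
pts=[]
for c in range(259,269):
    for r in range(207,212):
        if g[r,c]>=118>g[r+1,c]: pts.append((c,r+(g[r,c]-118)/(g[r,c]-g[r+1,c])));break
print(pts)
P=np.array([onplane("top",p,L+75*zl,zl)-L for p in pts]);a=P@yl;b=P@xl;k=np.polyfit(a,b,1)
print("lower slope deg",np.degrees(np.arctan(k[0])),k[1])
E
```

```text
[203.5 203.5 203.6 204.1 204.4 204.5 204.6 205.  205.4 205.5 205.6 205.9
 206.4 206.5 206.6]
slope deg 7.372315925497968 b0 4.993031245577017 [-0.3  0.1  0.5 -0.1 -0.3 -0.   0.4  0.1 -0.4 -0.1  0.4  0.2 -0.5 -0.1
  0.2]
[(259, np.float64(208.38167938931298)), (260, np.float64(208.50675675675674)), (261, np.float64(208.640625)), (262, np.float64(209.06194690265488)), (263, np.float64(209.24257425742573)), (264, np.float64(209.4715909090909)), (265, np.float64(209.58552631578948)), (266, np.float64(209.9111111111111)), (267, np.float64(210.2941176470588)), (268, np.float64(210.42631578947368))]
lower slope deg 7.260229055676323 -5.233911307298799
```

The paddle is 7.3° past level. The plug is near its stop and the rest is blade play in the slot. That's inside the 8.6° limit, but too close to it. I'll regrip and turn the key back inside the play.

```bash
python3 - <<'E'
from h import *
p=L+0.1*xl-1.0*yl
a=plan(p+130*zl,RL(97.3)); plan(p+36*zl,RL(97.3),start=a)
E
```

```text
n 5 dist 197.5025503363701 deg 1.3744711352391952
  lin [-0.0366  0.0043  0.0143] rot [-0.03 -0.01 -0.27]
  lin [-0.0366  0.0041  0.0143] rot [-0.03 -0.01 -0.27]
  lin [-0.0366  0.0039  0.0143] rot [-0.03 -0.01 -0.27]
  lin [-0.0366  0.0037  0.0144] rot [-0.03 -0.01 -0.27]
  lin [-0.0366  0.0036  0.0144] rot [-0.03 -0.01 -0.27]
n 3 dist 94.0 deg 0.0
  lin [-0.     -0.      0.0313] rot [0. 0. 0.]
  lin [-0.     -0.      0.0313] rot [0. 0. 0.]
  lin [-0.     -0.      0.0313] rot [0. 0. 0.]
```

send_rows --motion '[{"fingers": 1,"linear": [-0.0366,0.004,0.0143],"rot": [0,0,-0.3]},{"fingers": 1,"linear": [-0.0366,0.004,0.0143],"rot": [0,0,-0.3]},{"fingers": 1,"linear": [-0.0366,0.004,0.0143],"rot": [0,0,-0.3]},{"fingers": 1,"linear": [-0.0366,0.004,0.0143],"rot": [0,0,-0.3]},{"fingers": 1,"linear": [-0.0366,0.0035,0.0143],"rot": [0,0,-0.3]}]'

```text
time_s: 21.4
tool_pos: [491.7, 64.0, 237.0]
orientation: [2.192, 1.749, 0.448]
ft_force: [1.1, -0.5, -0.3]
gripper_width: 1.001
```

send_rows --motion '[{"fingers": 1,"linear": [0,0,0],"rot": [0,0,0]},{"fingers": 1,"linear": [0,0,0],"rot": [0,0,0]},{"fingers": 1,"linear": [0,0,0],"rot": [0,0,0]},{"fingers": 1,"linear": [0,0,0],"rot": [0,0,0]},{"fingers": 1,"linear": [0,0,0],"rot": [0,0,0]}]'

```text
time_s: 21.9
tool_pos: [492.2, 66.9, 239.2]
orientation: [2.19, 1.75, 0.451]
ft_force: [-0.8, -1.3, -0.3]
gripper_width: 0.999
```

```bash
python3 - <<'E'
from h import *
fr(); p=L+0.1*xl-1.0*yl
plan(p+36*zl,RL(97.3),n=5)
E
```

```text
t 21.9 p [492.2  66.9 239.2] ax [[0.208, 0.882, 0.423], [0.976, -0.212, -0.038], [0.056, 0.421, -0.906]] F [-0.8 -1.3 -0.3] M [-0.02  0.22 -0.02] j [ 0.11 -0.36  1.81 -0.09  1.27  0.34] g 0.999
TCP rel lock (xl,yl,zl) [  1.2  -3.  133. ]
F tool [-1.4 -0.6 -0. ] M tool [ 0.21 -0.07  0.  ] F lock [-0.8 -1.3  0. ]
cw deg 97.3 tilt deg 0.15
n 5 dist 97.02499650136792 deg 0.15491882953041664
  lin [ 0.0003 -0.0003  0.0194] rot [ 0.02 -0.02 -0.01]
  lin [ 0.0003 -0.0003  0.0194] rot [ 0.02 -0.02 -0.01]
  lin [ 0.0003 -0.0003  0.0194] rot [ 0.02 -0.02 -0.01]
  lin [ 0.0004 -0.0003  0.0194] rot [ 0.02 -0.02 -0.01]
  lin [ 0.0004 -0.0003  0.0194] rot [ 0.02 -0.02 -0.01]
```

send_rows --motion '[{"fingers": 1,"linear": [0.0004,-0.0002,0.0195],"rot": [0,0,0]},{"fingers": 1,"linear": [0.0004,-0.0002,0.0195],"rot": [0,0,0]},{"fingers": 1,"linear": [0.0004,-0.0002,0.0195],"rot": [0,0,0]},{"fingers": 1,"linear": [0.0004,-0.0002,0.0195],"rot": [0,0,0]},{"fingers": 1,"linear": [0.0004,-0.0002,0.018],"rot": [0,0,0]}]'

```text
time_s: 22.4
tool_pos: [532.5, 65.2, 151.0]
orientation: [2.191, 1.75, 0.45]
ft_force: [-0.5, -0.7, 0.6]
gripper_width: 0.997
```

send_rows --motion '[{"fingers": 1,"linear": [0,0,0],"rot": [0,0,0]},{"fingers": 1,"linear": [0,0,0],"rot": [0,0,0]},{"fingers": 1,"linear": [0,0,0],"rot": [0,0,0]},{"fingers": 1,"linear": [0,0,0],"rot": [0,0,0]},{"fingers": 1,"linear": [0,0,0],"rot": [0,0,0]}]'

```text
time_s: 22.9
tool_pos: [532.4, 64.5, 152.7]
orientation: [2.191, 1.748, 0.451]
ft_force: [0.2, 0.8, -0.6]
gripper_width: 0.998
```

```bash
python3 - <<'E'
from h import *
fr(); p=L+0.1*xl-1.0*yl
plan(p+36*zl,RL(97.3),n=1)
E
```

```text
t 22.9 p [532.4  64.5 152.7] ax [[0.21, 0.881, 0.424], [0.976, -0.213, -0.039], [0.056, 0.422, -0.905]] F [ 0.2  0.8 -0.6] M [0.06 0.15 0.02] j [ 0.09 -0.19  1.84 -0.09  1.06  0.34] g 0.998
TCP rel lock (xl,yl,zl) [ 1.1 -1.6 37.6]
F tool [ 0.8 -0.3  0.6] M tool [0.16 0.03 0.  ] F lock [-0.2  0.9 -0.6]
cw deg 97.4 tilt deg 0.18
n 1 dist 1.963941413472014 deg 0.22251580002552387
  lin [ 0.0004 -0.0011  0.0016] rot [ 0.16 -0.1  -0.12]
```

Now close, then push slightly clockwise to feel the stop before backing off inside the play.

send_rows --motion '[{"fingers": 1,"linear": [0,-0.001,0.001],"rot": [0,0,0]},{"fingers": 0,"linear": [0,0,0],"rot": [0,0,0]},{"fingers": 0,"linear": [0,0,0],"rot": [0,0,0]},{"fingers": 0,"linear": [0,0,0],"rot": [0,0,0]},{"fingers": 0,"linear": [0,0,0],"rot": [0,0,0]}]'

```text
time_s: 23.4
tool_pos: [531.8, 64.6, 150.5]
orientation: [2.192, 1.748, 0.45]
ft_force: [-0.1, -0.6, 0.2]
gripper_width: 0.33
```

send_rows --motion '[{"fingers": 0,"linear": [0,0,0],"rot": [0,0,0]},{"fingers": 0,"linear": [0,0,0],"rot": [0,0,0]},{"fingers": 0,"linear": [0,0,0],"rot": [0,0,0]},{"fingers": 0,"linear": [0,0,0],"rot": [0,0,0]}]'

```text
time_s: 23.8
tool_pos: [531.8, 64.6, 150.6]
orientation: [2.192, 1.748, 0.45]
ft_force: [-0.4, -0.7, 1.1]
gripper_width: 0.13
```

```bash
python3 - <<'E'
from h import *
fr()
E
```

```text
t 23.8 p [531.8  64.6 150.6] ax [[0.21, 0.882, 0.422], [0.976, -0.214, -0.039], [0.056, 0.42, -0.906]] F [-0.4 -0.7  1.1] M [0.03 0.26 0.01] j [ 0.09 -0.19  1.85 -0.09  1.06  0.34] g 0.13
TCP rel lock (xl,yl,zl) [-0.4 -1.6 35.9]
F tool [-0.7  0.2 -1.2] M tool [ 0.26 -0.03 -0.01] F lock [ 0.1 -0.7  1.2]
cw deg 97.4 tilt deg 0.11
```

send_rows --motion '[{"fingers": 0,"linear": [0,0,0],"rot": [0,0,1]},{"fingers": 0,"linear": [0,0,0],"rot": [0,0,1]}]'

```text
time_s: 24.0
tool_pos: [531.8, 64.6, 150.6]
orientation: [2.226, 1.711, 0.458]
ft_force: [-0.0, -0.4, 1.4]
gripper_width: 0.131
```

```bash
python3 - <<'E'
from h import *
fr()
E
```

```text
t 24.0 p [531.8  64.6 150.6] ax [[0.241, 0.874, 0.422], [0.968, -0.249, -0.039], [0.071, 0.418, -0.906]] F [-0.  -0.4  1.4] M [-0.15  0.24  0.31] j [ 0.09 -0.19  1.85 -0.09  1.06  0.38] g 0.131
TCP rel lock (xl,yl,zl) [-0.4 -1.6 35.9]
F tool [-0.3  0.6 -1.3] M tool [ 0.22 -0.06 -0.36] F lock [ 0.6 -0.4  1.3]
cw deg 99.5 tilt deg 0.11
```

Torque rises to 0.36 N m, so the plug is at its stop. Backing off 6° inside the blade's play.

send_rows --motion '[{"fingers": 0,"linear": [0,0,0],"rot": [0,0,-2]},{"fingers": 0,"linear": [0,0,0],"rot": [0,0,-2]},{"fingers": 0,"linear": [0,0,0],"rot": [0,0,-2]}]'

```text
time_s: 24.3
tool_pos: [531.7, 64.8, 150.5]
orientation: [2.123, 1.819, 0.433]
ft_force: [-1.0, 0.6, 1.3]
gripper_width: 0.135
```

```bash
python3 - <<'E'
from h import *
fr()
E
```

```text
t 24.3 p [531.7  64.8 150.5] ax [[0.147, 0.895, 0.422], [0.989, -0.145, -0.038], [0.027, 0.423, -0.906]] F [-1.   0.6  1.3] M [0.15 0.36 0.07] j [ 0.09 -0.19  1.85 -0.09  1.06  0.27] g 0.135
TCP rel lock (xl,yl,zl) [-0.5 -1.4 35.9]
F tool [ 0.5 -0.4 -1.6] M tool [ 0.38  0.12 -0.02] F lock [-0.4  0.5  1.6]
cw deg 93.4 tilt deg 0.12
```

send_rows --motion '[{"fingers": 0,"linear": [0,0,0.001],"rot": [0,0,0]},{"fingers": 0,"linear": [0,0,0],"rot": [0,0,0]},{"fingers": 1,"linear": [0,0,0],"rot": [0,0,0]},{"fingers": 1,"linear": [0,0,0],"rot": [0,0,0]},{"fingers": 1,"linear": [0,0,0],"rot": [0,0,0]}]'

```text
time_s: 24.8
tool_pos: [532.1, 64.5, 149.2]
orientation: [2.124, 1.818, 0.433]
ft_force: [0.6, -0.1, 0.0]
gripper_width: 0.637
```

send_rows --motion '[{"fingers": 1,"linear": [0,0,0],"rot": [0,0,0]},{"fingers": 1,"linear": [0,0,0],"rot": [0,0,0]},{"fingers": 1,"linear": [0,0,0],"rot": [0,0,0]},{"fingers": 1,"linear": [0,0,-0.02],"rot": [0,0,0]},{"fingers": 1,"linear": [0,0,-0.03],"rot": [0,0,0]}]'

```text
time_s: 25.3
tool_pos: [510.1, 66.3, 193.2]
orientation: [2.125, 1.82, 0.428]
ft_force: [0.7, 0.2, 0.3]
gripper_width: 1.001
```

send_rows --motion '[{"fingers": 1,"linear": [0,0,-0.03],"rot": [0,0,0]},{"fingers": 1,"linear": [0,0,-0.04],"rot": [0,0,0]},{"fingers": 1,"linear": [0,0,-0.03],"rot": [0,0,0]},{"fingers": 1,"linear": [0.03,0,-0.01],"rot": [0,0,0]},{"fingers": 1,"linear": [0.04,0,0],"rot": [0,0,0]}]'

```text
time_s: 25.8
tool_pos: [475.4, 139.9, 299.8]
orientation: [2.123, 1.812, 0.44]
ft_force: [0.9, -0.4, 0.1]
gripper_width: 1.002
```

send_rows --motion '[{"fingers": 1,"linear": [0.04,0,0],"rot": [0,0,0]},{"fingers": 1,"linear": [0.04,0,0],"rot": [0,0,0]},{"fingers": 1,"linear": [0.02,0,0],"rot": [0,0,0]},{"fingers": 1,"linear": [0,0,0],"rot": [0,0,0]},{"fingers": 1,"linear": [0,0,0],"rot": [0,0,0]}]'

```text
time_s: 26.3
tool_pos: [489.7, 238.8, 298.6]
orientation: [2.122, 1.819, 0.432]
ft_force: [-0.0, 0.5, 0.7]
gripper_width: 1.004
```

```bash
python3 - <<'E'
from h import *
fr()
for n,(y,x) in {"side":(170,245),"top":(165,230)}.items():
    im=cv2.cvtColor(eyes.capture(n),cv2.COLOR_RGB2BGR);cv2.imwrite(f"pics/{n}15full.png",im); im=im[y:y+60,x:x+65]
    cv2.imwrite(f"pics/{n}15.png",cv2.resize(im,None,fx=9,fy=9,interpolation=cv2.INTER_CUBIC))
g=cv2.imread("pics/top15full.png").astype(float).mean(2)
pts=[]
for c in range(254,269):
    for r in range(201,209):
        if g[r,c]<125<=g[r+1,c] and g[r+2,c]>130: pts.append((c,r+(125-g[r,c])/(g[r+1,c]-g[r,c])));break
P=np.array([onplane("top",p,L+75*zl,zl)-L for p in pts]);a=P@yl;b=P@xl;k=np.polyfit(a,b,1)
print("slope deg",np.degrees(np.arctan(k[0])),k[1],np.round(b-np.polyval(k,a),1))
E
```

```text
t 26.3 p [489.7 238.8 298.6] ax [[0.147, 0.895, 0.422], [0.989, -0.144, -0.039], [0.026, 0.423, -0.906]] F [-0.   0.5  0.7] M [-0.02  0.2   0.02] j [ 0.51 -0.17  1.54 -0.25  1.42  0.66] g 1.004
TCP rel lock (xl,yl,zl) [  9.3 167.9 194.7]
F tool [ 0.5  0.2 -0.7] M tool [ 0.2  -0.04 -0.03] F lock [0.2 0.5 0.7]
cw deg 93.4 tilt deg 0.07
slope deg 2.968165546910856 0.5830546241697138 [-0.1  0.2  0.6  0.2 -0.6 -0.4 -0.2  0.1  0.4  0.1 -0.5 -0.4 -0.1  0.1
  0.6]
```

View pics/top15.png

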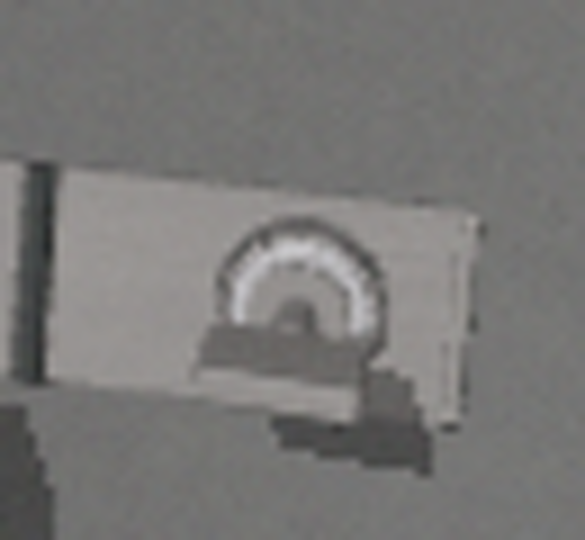

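View pics/side15full.png

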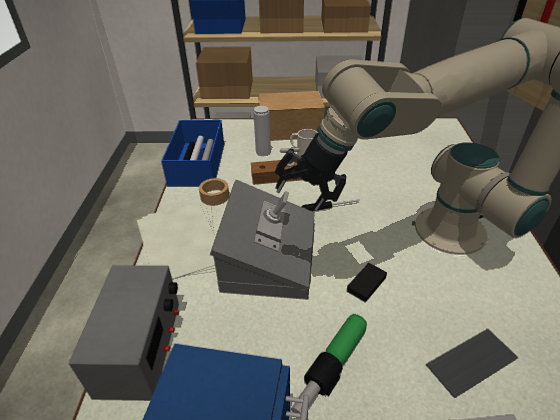

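The angle is now about 3° past level, but the paddle's top edge moved about 4 mm down the slope. Checking the key's tilt.

```bash
python3 - <<'E'
from h import *
for n in ("14","15"):
  g=cv2.imread(f"pics/top{n}full.png").astype(float).mean(2)
  print(n);
  for c in (257,260,263,266): print(c,g[198:214,c].astype(int))
s=[cv2.resize(cv2.imread(f"pics/side{n}full.png")[180:225,255:300],None,fx=8,fy=8,interpolation=cv2.INTER_CUBIC) for n in("14","15")]
cv2.imwrite("pics/cmp.png",np.hstack(s))
E
```

```text
14
257 [161 145 102  99  98 102 122 150 145 143 119 128 115 117 117 116]
260 [146 137 100  98  97 101  99 142 151 146 143  93  90 115 116 117]
263 [ 99 102 112 110  96  96 100  99 149 152 144 134  67  77  73  84]
266 [148 143 143 131  98  98 101 105 109 152 152 145 115  76  74  75]
15
257 [161 152 150 105 101 104 105 103 128 147 144 143 108 117 117 115]
260 [144 136 117 107 103 100 101 104 102 148 148 143 127  85  82 118]
263 [115 101  97 106 101 102 104 104 106 127 149 147 145  85  76  74]
266 [144 144 143 143 122 102 102 103 106 105 150 149 142 126  78  76]
```

View pics/cmp.png

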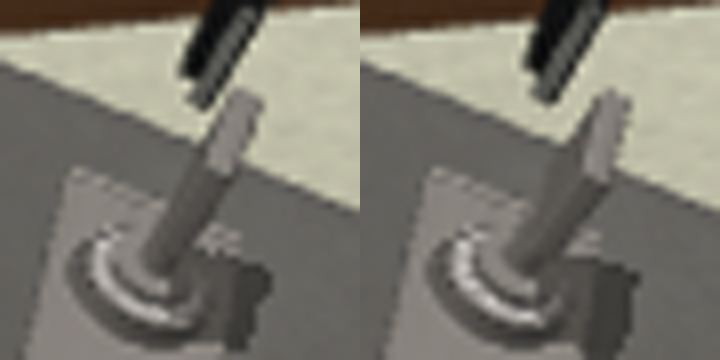

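send_rows --motion '[{"fingers": 1,"linear": [0,0,0],"rot": [0,0,0]},{"fingers": 1,"linear": [0,0,0],"rot": [0,0,0]},{"fingers": 1,"linear": [0,0,0],"rot": [0,0,0]},{"fingers": 1,"linear": [0,0,0],"rot": [0,0,0]},{"fingers": 1,"linear": [0,0,0],"rot": [0,0,0]}]'

```text
time_s: 26.9
tool_pos: [489.8, 238.7, 298.9]
orientation: [2.123, 1.818, 0.433]
ft_force: [0.4, -0.4, -0.2]
gripper_width: 0.999
```

```bash
python3 - <<'E'
from h import *
a=cv2.imread("pics/top15full.png").astype(float); b=cv2.cvtColor(eyes.capture("top"),cv2.COLOR_RGB2BGR);cv2.imwrite("pics/top16full.png",b);b=b.astype(float)
d=abs(a-b).mean(2);print("change around lock",d[185:220,245:285].max())
o=cv2.imread("pics/top0.png").astype(float);d=abs(o-b).mean(2)
for n,(y0,y1,x0,x1) in dict(tkey=(204,240,380,402),mug=(220,260,415,460),can=(160,200,420,470),tape=(115,158,322,362),block=(265,310,185,235),driver=(230,300,305,335),gun=(215,285,85,172)).items(): print(n,(d[y0:y1,x0:x1]>25).mean().round(3))
# lateral paddle axis: centre of the top edge in lock coordinates
g=b.mean(2)
for h,lab in((75,"top"),):
  up=[];lo=[]
  for c in range(256,268):
    for r in range(201,209):
        if g[r,c]<125<=g[r+1,c] and g[r+2,c]>130: up.append((c,r+(125-g[r,c])/(g[r+1,c]-g[r,c])));break
    for r in range(207,213):
        if g[r,c]>=118>g[r+1,c]: lo.append((c,r+(g[r,c]-118)/(g[r,c]-g[r+1,c])));break
  for q in(up,lo):
    P=np.array([onplane("top",p,L+75*zl,zl)-L for p in q]);k=np.polyfit(P@yl,P@xl,1);print(np.degrees(np.arctan(k[0])).round(1),k[1].round(1))
E
```

```text
change around lock 6.333333333333333
tkey 0.0
mug 0.0
can 0.0
tape 0.0
block 0.637
driver 0.0
gun 0.491
3.3 0.5
2.0 -9.6
```

View pics/top16full.png

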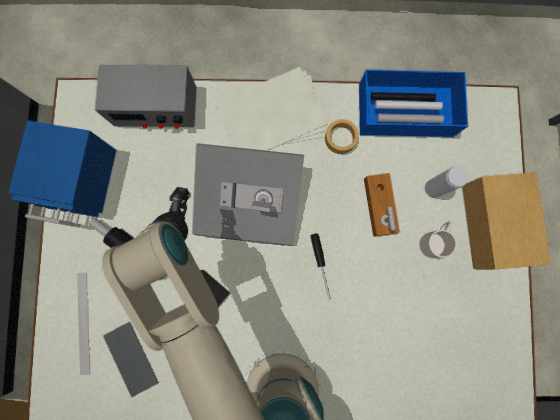

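The key is at rest, and its remaining tilt of about 0.05 rad is the slot's play (limit 0.12). The bystanders are in place; the block and the hot-air gun are only hidden by the arm in this view, and the side view shows both where they were. Handing in.

```bash
python3 -c "
from cell import env
print(env.job_done()); print(env.sense()['time_s'])"
```

```text
the job is handed in; nothing more can be done
None
the job is handed in; nothing more can be done
```

The tool case is locked up and I handed the job in at about 27 s of the 72 s. The hasp lies flat around the barrel. The paddle key is fully home in the lock, turned clockwise to its stop, and let go. No verdict was reported.

**What I did:**
- **Hasp:** I pushed it over with the closed fingers and pressed it down near the hinge until contact was firm. Both views show it flat.
- **Insertion:** The key went in about 17.5° clockwise of up-slope, until its collar sat on the plug. The tool height there was within 0.5 mm of what I expected.
- **Turning:** The stop was not clear on the first turn, so I let go and looked. The paddle was 7.3° past level. I gripped it again and felt the stop: the torque rose to 0.36 N m, against 0.12 N m for turning the plug. I then turned the key back about 6° within the blade's play in the slot.

**Last checks:**
- **Key angle:** The paddle is about 3° past level (the two edges read 3.3° and 2.0°; the limit is 8.6°). It did not move between the last two pictures.
- **Key tilt:** It leans about 0.05 rad down the slope since the second release. That is within the 0.12 limit and about the play in the slot, so I did not straighten it.
- **Bystanders and arm:** The T key, mug, can, tape and screwdriver show no change in the top view. The arm hid the block and hot-air gun there, but the side view shows both in place. The arm touches nothing.

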